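# Make up a sampling kit and a timing kit

## Robot

A 6-joint arm with a two-finger parallel gripper is mounted at the origin on a cart in front of the work surface, level with it; the furniture and walls round the work are solid. World frame = base frame: x ahead of the robot, y to its left, z up, the work surface at z = 0. Lengths are in mm, angles in rad, forces in N, time in s.
With the tool pointing down it reaches from about 350 to 975 mm from the base axis. Payload 7.1 kg.
Tool frame: the origin (TCP) lies on the centre line of the jaws, within the pads' length; the fingertips stand 17 mm ahead of it and the grasp point (between the pads) lies 2 mm behind it; z points along the fingers, y is the direction in which the jaws open and shut (so a half turn about z gives the same grasp; the last joint's range is limited). The gripper opens to 88 mm and grips with 3 to 60 N. Pads are 20 mm wide; open, the fingers measure 115 mm over their backs; the gripper's body (75 mm by 178 mm) begins 61 mm behind the grasp point.
Start: joints at [1.197, 0.423, 1.63, -0, 1.089, -0.019], TCP at [217.095, 586.067, 239.675] pointing down, gripper open.
Joint ranges: [-3, 3], [-0.9, 2.11], [0.09, 2.58], [-1.31, 4.45], [0.11, 2.69], [-2.54, 2.54]. Speed limits (rad/s): [2.39, 2.39, 3.01, 3.14, 3.14, 3.14].

## Interface

Orientations are given as a rotation vector (axis times angle).
In Python, from workcell import ctrl, imaging, workorder gives the robot as it stands. The module is installed in compiled form; this text tells all that it offers.
- The arm moves only by the shell command python3 -m crank 'ROWS' [OPENING]. ROWS is JSON, a list of rows, each an object with "travel": the shift along the tool's x, y, z as a fraction of full scale, a list of three; "turn": the turn about the tool's z as a fraction of full scale. In form: [{"travel": [dx, dy, dz], "turn": turn}, ...]. A call has 1 to 20 rows; each row shifts and turns the pose as measured when the row begins, along the tool's axes as they then stand; what a row does not reach is not made up. Full scale, the value 1, is 5 cm for a shift and 0.1 rad for a turn. A row lasts 1/10 s, in which the tool goes at most 50 mm and 8.59 degrees, less where a joint would pass 70% of its speed; a pose out of reach is approached as far as the arm can. A call with a number of a shift or a turn outside -1 to 1 is refused whole. A call with a gripper value outside its range is refused whole. OPENING is the gripper command: -1 is shut, 1 is fully open, values between are in proportion, set as the call begins (- or left out, the last holds). The fingers move at their own pace and stop on an object; the grip force is fixed at half the most. Time passes only in rows, so rows that do not move let the fingers close. It gives the time, the measured TCP pose, the force and the opening at its end, in the units of the state.
- ctrl.get_obs(): the state, without advancing time (a new reading comes with each control period).
- imaging.get_image(name): name is "scene" or "side" or "wrist"; returns the picture (480x640x3 uint8, blue, green, red); there is no depth.
- imaging.camera_info(name): a dict with "camera_matrix" (3x3 intrinsics, pixels), "rvec" (rotation vector, rad) and "tvec" (3), from world to camera coordinates, as OpenCV has them. Camera axes: x right, y down, z forward; pixel columns grow to the right and rows downward; lengths in mm; the calibration is good to about 2 mm. A picture is of the moment at which its call begins: read the wrist's pose just before it. camera_info takes no time and is no camera call; for the wrist camera it gives the pose at the moment of the call.
- workorder.close_job(): hands the job in, once; it reports no verdict.
The state is a dict: "t": time; "qpos": joint angles; "qvel": joint speeds; "joint_torque": joint torques, N m; "ee_pos": TCP position; "orientation": TCP orientation; "ft_force": force on the tool from outside, world axes, zero at the start; "moment": the same for the moment, N m; "width": finger opening in mm.
Only numpy, scipy, OpenCV 4.12 (cv2) and the standard library are available. Lean on these libraries where they do the work, as an engineer would, in place of code of your own. Each camera call takes 0.05 s, during which the arm holds its last target.

## Task

Make up two kits from the things between the two trays (not those farther along the bench). Green tray: lay the marker pen in the narrow lane (the compartment nearer the robot) and stand the vial in the round well; orange tray: lay the tweezers in the narrow lane (also nearer the robot) and the timer, face up, in the wide bay behind it, everything resting flat on the tray's floor and none of it on a rim. Keep the vial upright all the time, and do not disturb the beaker or the tape roll, which are not needed.

Things in the scene. Friction and masses are not known exactly. Their poses are not given: they have to be found in the camera images.
- vial_mid (a point): small white cylindrical vial with a cream screw cap, standing upright between the two trays, 25 mm in diameter, 56 mm high; about 30 g. The point is its centre, 28 mm above its foot; z is its upright axis. Grasp it across the 25 mm body.
- marker_mid (a point): white marker pen with a dark blue cap, lying between the two trays, 135 mm long, 17 mm thick; about 20 g. The point is its centre, 8 mm above the surface it lies on; y runs along the pen. Grasp it across its middle.
- tweezers_mid (a point): steel tweezers lying on edge between the two trays, 129 mm long, 16 mm wide, 10 mm high; about 25 g. The point is their centre, 5 mm above the surface they lie on; y runs along them. Grasp them across the middle (16 mm).
- timer_mid (a point): flat grey-white digital timer with three round buttons (red, grey, green) on top, lying face up between the two trays, 72 mm (x) by 66 mm (y), 18 mm high, 21 mm over the buttons; about 85 g. The point is 9 mm above its underside, on its middle; z is up out of its face. Grasp it across the 66 mm (along its y).
- tray_green: fixed level green tray, 200 (x) x 178 (y) mm. Origin: centre of its underside, z up. Floor's top at z = 3 mm; walls and divider 4 mm thick, tops at z = 9. Narrow lane: 84 (x) x 170 (y) mm inside, centre x = -54, y = 0. The +x side (104 x 170 mm) holds a white insert, top at z = 11, with one round well 45 mm wide, centre x = +44, y = 0, bottom at z = 3 (8 mm deep).
- tray_orange: fixed level orange tray, 200 (x) x 178 (y) mm. Origin: centre of its underside, z up. Floor's top at z = 3 mm; walls and divider 4 mm thick, tops at z = 9. Narrow lane: 84 (x) x 170 (y) mm inside, centre x = -54, y = 0. Wide bay: the +x side, 104 (x) x 170 (y) mm inside, centre x = +44, y = 0, empty and flat.
- beaker: grey-white plastic beaker, 69 mm in diameter, 83 mm high, standing behind the work; not needed, leave it alone. Origin: centre of its underside.
- tape_roll: roll of tan tape lying flat, about 104 mm in diameter, 25 mm high, at the right; not needed, leave it alone. Origin: centre of its underside.
Not all that is in view belongs to the job. There is more than one size of the part that bears timer_mid; the job needs the middle-sized.

How it is judged:
By the outcome, as a careful person would: the job done as asked, in the order asked, and still so for the second after the job is handed in, with the robot touching nothing.
It also fails if it takes over 120 s, if anything falls off the work surface, if the arm or the gripper's body presses on something with over 40 N, if the wrist force passes 120 N, or if a joint passes its speed limit or range.

## Working session

There is one attempt and no reset: what is moved stays moved. The work goes in short steps, Python scripts to look and compute and a shell command to move; the robot and the scene stay as the last step left them, time stands still between calls to the robot, and variables do not carry over. Pictures are saved under pics/ and viewed, and the job is handed in when it is done.

```bash
mkdir -p pics; ls
python3 - <<'E'
from workcell import ctrl, imaging
import cv2,numpy as np
o=ctrl.get_obs();print({k:np.round(v,3).tolist() for k,v in o.items()})
for n in ['scene','side','wrist']:
    i=imaging.camera_info(n);print(n,np.round(i['camera_matrix'],1).tolist(),i['rvec'],i['tvec'])
    cv2.imwrite(f'pics/{n}0.png',imaging.get_image(n))
E
```

```text
pics
{'t': 0.0, 'qpos': [1.197, 0.424, 1.631, -0.0, 1.089, -0.019], 'qvel': [0.001, -0.001, -0.001, -0.001, -0.0, 0.001], 'joint_torque': [0.002, -54.465, -27.365, 0.065, 0.023, -0.0], 'ee_pos': [216.909, 585.575, 238.909], 'orientation': [-0.554, -3.092, 0.002], 'ft_force': [0.469, 0.245, -0.184], 'moment': [-0.002, -0.006, -0.024], 'width': 87.759}
scene [[451.8, 0.0, 323.5], [0.0, 451.8, 240.6], [0.0, 0.0, 1.0]] [ 2.28969474 -0.62058351  0.25688039] [-608.06535875  196.66466361  977.51914802]
side [[503.4, 0.0, 323.7], [0.0, 503.4, 236.6], [0.0, 0.0, 1.0]] [ 0.12853151 -2.65684595  1.57838983] [ 605.74291204  125.49359411 1377.90792296]
wrist [[343.1, 0.0, 315.0], [0.0, 343.1, 235.9], [0.0, 0.0, 1.0]] [-2.37806224 -1.65313757 -0.23660044] [-624.79640074  -34.32649073  391.42407942]
```

View pics/scene0.png

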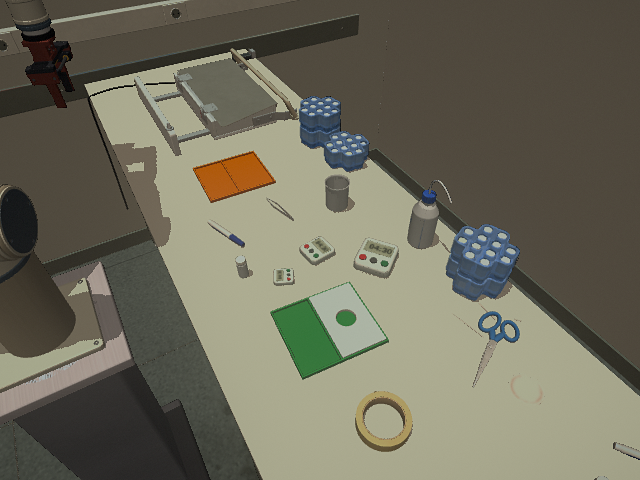

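View pics/side0.png

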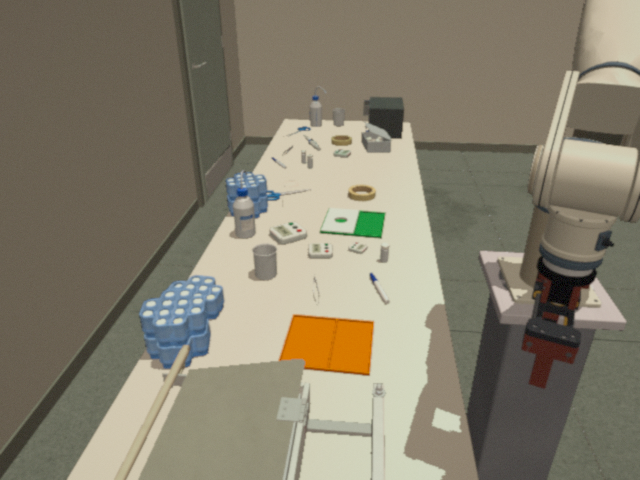

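View pics/wrist0.png

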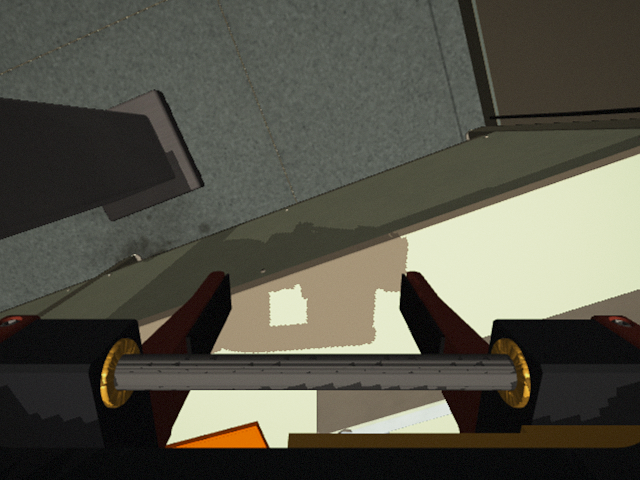

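Scene view: orange tray (235,176), green tray (330,328). Marker (226,234), vial (241,266), tweezers (280,208). There are three timers: small (284,276), middle (317,250) and large (376,257). Next I measure them all.

```bash
cat > h.py <<'E'
from workcell import ctrl, imaging
import cv2,numpy as np
def ray(name,uv,z,info=None):
    i=info or imaging.camera_info(name)
    K=np.array(i['camera_matrix']);R,_=cv2.Rodrigues(np.array(i['rvec'],float));t=np.array(i['tvec'],float).ravel()
    uv=np.atleast_2d(np.array(uv,float));d=np.c_[(uv-K[:2,2])/[K[0,0],K[1,1]],np.ones(len(uv))]@R
    c=-R.T@t
    return c+d*((z-c[2])/d[:,2])[:,None]
def proj(name,P,info=None):
    i=info or imaging.camera_info(name)
    return cv2.projectPoints(np.atleast_2d(np.array(P,float)),np.array(i['rvec'],float),np.array(i['tvec'],float),np.array(i['camera_matrix'],float),None)[0].reshape(-1,2)
def rect(pts):
    r=cv2.minAreaRect(np.array(pts[:,:2],np.float32));b=cv2.boxPoints(r);e=b[1]-b[0];f=b[2]-b[1]
    return np.round(r[0],1),round(float(np.hypot(*e)),1),round(float(np.degrees(np.arctan2(e[1],e[0]))),1),round(float(np.hypot(*f)),1),round(float(np.degrees(np.arctan2(f[1],f[0]))),1)
E
python3 - <<'E'
from h import *
for n in ['scene','side']:
    im=cv2.imread(f'pics/{n}0.png');hsv=cv2.cvtColor(im,cv2.COLOR_BGR2HSV)
    for c,lo,hi in [('orange',(5,180,80),(18,255,255)),('green',(50,150,50),(75,255,255)),('blue',(105,120,40),(130,255,255))]:
        m=cv2.inRange(hsv,lo,hi)
        cs,_=cv2.findContours(cv2.morphologyEx(m,cv2.MORPH_CLOSE,np.ones((5,5))) ,0,1)
        for k in sorted(cs,key=cv2.contourArea)[::-1][:4]:
            if cv2.contourArea(k)<15: continue
            print(n,c,cv2.contourArea(k),cv2.boundingRect(k),rect(ray(n,k.reshape(-1,2),9)))
im=cv2.imread('pics/scene0.png');c=im[185:295,200:410]
cv2.imwrite('pics/crop1.png',cv2.resize(c,(798,418),interpolation=2))
im=cv2.imread('pics/side0.png');c=im[200:310,250:410]
cv2.imwrite('pics/crop2.png',cv2.resize(c,(800,550),interpolation=2))
for nm,uv in [('small',(284,276)),('mid',(317,250)),('large',(376,257)),('beaker',(338,205)),('tape',(384,418)),('vial',(242,275))]: print(nm,ray('scene',uv,9).round())
E
```

```text
scene orange 2368.5 (193, 151, 83, 52) (array([567.9, 303.9]), 198.8, -2.4, 184.3, 87.6)
scene blue 176.5 (479, 312, 37, 29) (array([ 849.4, -485.4]), 65.0, -72.0, 69.2, 18.0)
scene blue 167.5 (305, 103, 30, 13) (array([991.6, 517.1]), 101.7, -18.1, 82.5, 71.9)
scene blue 138.5 (422, 189, 14, 14) (array([1010.8,  -69.8]), 36.6, -40.2, 60.4, 49.8)
scene blue 125.0 (300, 121, 39, 12) (array([924.3, 409.9]), 133.3, -33.3, 69.4, 56.7)
side orange 4177.0 (280, 315, 93, 60) (array([568.7, 314. ]), 195.2, -2.4, 179.8, 87.6)
side green 554.0 (353, 212, 31, 25) (array([ 484.7, -290.9]), 85.7, -5.4, 172.6, 84.6)
side blue 66.0 (237, 188, 11, 8) (array([ 968. , -511.1]), 71.3, -75.9, 37.6, 14.1)
side blue 28.0 (160, 341, 26, 5) (array([918.7, 354.5]), 13.6, -70.9, 55.1, 19.1)
side blue 25.0 (193, 350, 14, 6) (array([848.5, 377. ]), 10.9, -68.6, 28.8, 21.4)
side blue 16.5 (189, 330, 14, 6) (array([880.4, 308.3]), 12.6, -66.1, 30.7, 23.9)
small [[ 519. -130.    9.]]
mid [[630. -96.   9.]]
large [[ 744. -190.    9.]]
beaker [[766.  26.   9.]]
tape [[ 523. -531.    9.]]
vial [[434. -77.   9.]]
```

View pics/crop1.png

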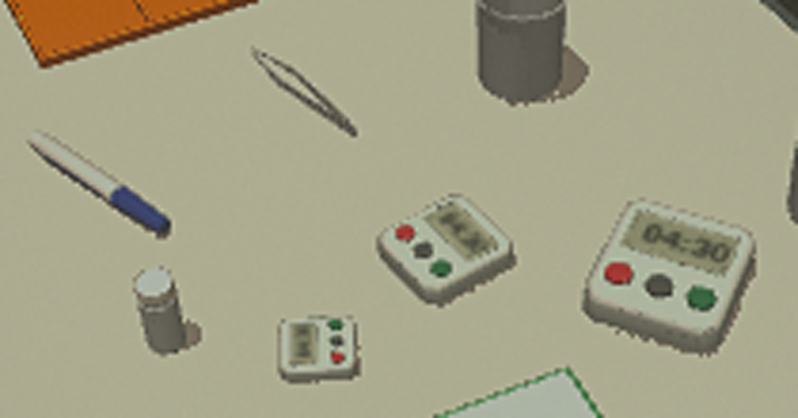

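View pics/crop2.png

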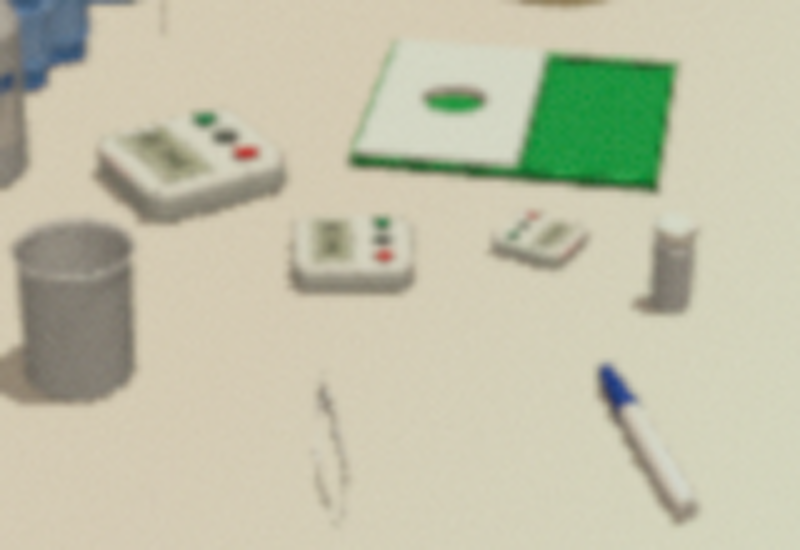

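Candidates: timers at (284,276) small, (317,250) middle and (376,257) large; the middle one is mine, to be confirmed by its 72x66 size. The only marker, vial and tweezers between the trays are the ones already listed. Next, contours and metric sizes.

Run:
```python
from h import *
for n,items in [('scene',[('timerS',(270,264,30,26),9),('timerM',(296,232,44,38),18),('timerL',(350,232,54,48),20),('marker',(204,214,44,36),8),('tweez',(262,192,36,34),8),('green',(262,275,134,108),9)]),('side',[('timerM',(304,238,34,24),18),('timerS',(346,238,24,18),9),('marker',(366,268,28,38),8),('green',(314,204,80,40),9)])]:
    im=cv2.imread(f'pics/{n}0.png').astype(int)
    for nm,(x,y,w,h),z in items:
        c=im[y:y+h,x:x+w];b=np.r_[c[0],c[-1],c[:,0],c[:,-1]];bg=np.median(b,0)
        d=np.abs(c-bg).max(2);m=(d>22).astype(np.uint8)
        m=cv2.morphologyEx(m,cv2.MORPH_CLOSE,np.ones((3,3)))
        cs,_=cv2.findContours(m,0,1);k=max(cs,key=cv2.contourArea).reshape(-1,2)+[x,y]
        print(n,nm,bg,cv2.boundingRect(k.astype(np.int32)),rect(ray(n,k,z)))
o=ctrl.get_obs();p=o['ee_pos'];R,_=cv2.Rodrigues(np.array(o['orientation']))
print(proj('wrist',[p,p+R@[0,0,200],p+R@[0,50,200],p+R@[50,0,200]]).round(),R.round(2))
print(proj('scene',[[490,-290,11]]))
```

```text
scene timerS [145. 172. 173.] (273, 268, 22, 18) (array([ 517.8, -130.5]), 49.9, -25.8, 53.5, 64.2)
scene timerM [145. 172. 173.] (299, 236, 37, 30) (array([ 625.2, -103.8]), 78.8, -82.9, 78.7, 7.1)
scene timerL [145. 172. 172.] (353, 237, 46, 43) (array([ 737.3, -198.7]), 98.0, -54.1, 118.2, 35.9)
scene marker [145. 172. 173.] (207, 220, 38, 28) (array([455.4,  78.6]), 143.0, -70.8, 19.9, 19.2)
scene tweez [145. 172. 173.] (266, 197, 28, 24) (array([617.9,  97.2]), 126.5, -81.6, 18.9, 8.4)
scene green [145. 171. 172.] (270, 281, 119, 99) (array([ 537.1, -304. ]), 202.3, -4.6, 183.1, 85.4)
side timerM [180. 204. 212.] (307, 243, 26, 16) (array([629.2, -83.3]), 88.6, -84.4, 73.7, 5.6)
side timerS [183. 206. 212.] (346, 242, 22, 12) (array([ 516.8, -125.3]), 49.9, -24.6, 61.5, 65.4)
side marker [187. 210. 212.] (369, 272, 21, 34) (array([456.5,  81.7]), 157.0, -72.8, 21.8, 17.2)
side green [181. 204. 212.] (319, 209, 67, 30) (array([ 538.6, -297.5]), 204.4, -4.6, 199.3, 85.4)
[[314. 305.]
 [314. 213.]
 [363. 213.]
 [314. 163.]] [[-0.94  0.35 -0.  ]
 [ 0.35  0.94 -0.  ]
 [ 0.   -0.   -1.  ]]
[[305.44056537 329.73942446]]
```

The middle timer measures about 75–79 mm against 50 and about 100 for the others, so the choice stands. Tray yaws are -2.4° (orange) and -4.6° (green). I'll write a planning helper and move over the work for a closer wrist view.

```bash
cat >> h.py <<'E'
def plan(x,y,z,a=None):
    "tool-frame shift in full-scale units (in the present frame), and turn in units"
    o=ctrl.get_obs();p=np.array(o['ee_pos']);R,_=cv2.Rodrigues(np.array(o['orientation'],float))
    a0=np.degrees(np.arctan2(R[1,0],R[0,0]));d=np.array([x,y,z])-p
    print('t',round(float(o['t']),2),'at',p.round(1),'a0',a0.round(1),'w',round(float(o['width']),1),'tilt',R[2].round(3))
    print('shift units',(R.T@d/50).round(2),'mm',(R.T@d).round(1))
    if a is not None:
        t=(a0-a+180)%360-180; print('turn units',round(np.radians(t)/.1,2))
        c,s=np.cos(np.radians(t)),np.sin(np.radians(t)); R2=R@np.array([[c,-s,0],[s,c,0],[0,0,1]])
        print('shift units after the turn',(R2.T@d/50).round(2))
E
python3 -m crank '[{"travel":[-0.65,-0.65,0],"turn":0.8},{"travel":[-0.65,-0.65,0],"turn":0.8}]'
python3 -c "
from h import *
plan(480,60,260,107)"
```

```text
t: 0.35
ee_pos: [251.2, 503.0, 238.3]
orientation: [-0.798, -3.038, -0.001]
ft_force: [0.9, -0.4, 0.9]
width: 87.7
t 0.35 at [251.2 503.  238.3] a0 150.6 w 87.7 tilt [ 0.001  0.001 -1.   ]
shift units [-8.34 -5.47 -0.44] mm [-417.  -273.3  -22.2]
turn units 7.6
shift units after the turn [-9.81  1.79 -0.44]
```

```bash
python3 -m crank '[{"travel":[0,0,0],"turn":0.95},{"travel":[0,0,0],"turn":0.95},{"travel":[0,0,0],"turn":0.95},{"travel":[0,0,0],"turn":0.95},{"travel":[0,0,0],"turn":0.95},{"travel":[0,0,0],"turn":0.95},{"travel":[0,0,0],"turn":0.95},{"travel":[0,0,0],"turn":0.95}]'
python3 -m crank '[{"travel":[-0.9,0.16,-0.04],"turn":0},{"travel":[-0.9,0.16,-0.04],"turn":0},{"travel":[-0.9,0.16,-0.04],"turn":0},{"travel":[-0.9,0.16,-0.04],"turn":0},{"travel":[-0.9,0.16,-0.04],"turn":0},{"travel":[-0.9,0.16,-0.04],"turn":0},{"travel":[-0.9,0.16,-0.04],"turn":0},{"travel":[-0.9,0.16,-0.04],"turn":0},{"travel":[-0.9,0.16,-0.04],"turn":0},{"travel":[-0.9,0.16,-0.04],"turn":0},{"travel":[0,0,0],"turn":0}]'
python3 - <<'E'
from h import *
plan(455,79,100,108.5)
i=imaging.camera_info('wrist');cv2.imwrite('pics/w1.png',imaging.get_image('wrist'))
import pickle;pickle.dump(i,open('w1.pkl','wb'))
E
```

```text
t: 1.15
ee_pos: [252.2, 495.3, 236.3]
orientation: [1.914, 2.489, -0.01]
ft_force: [-0.6, -0.1, 0.6]
width: 87.8
t: 2.25
ee_pos: [450.4, 66.4, 258.1]
orientation: [1.911, 2.489, -0.007]
ft_force: [0.3, 1.0, 0.1]
width: 87.5
t 2.25 at [450.4  66.4 258.1] a0 105.0 w 87.5 tilt [-0.005 -0.002 -1.   ]
shift units [0.24 0.16 3.16] mm [ 11.8   7.9 158.1]
turn units -0.62
shift units after the turn [0.23 0.17 3.16]
```

View pics/w1.png

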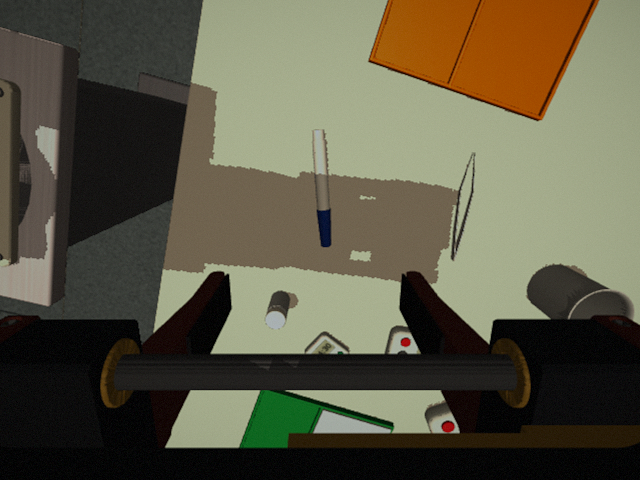

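Wrist view: marker from (319,130) to (326,246), tweezers from (473,153) to (454,259), vial cap at (276,321), and the orange tray at top right.

Run:
```python
from h import *
import pickle
i=pickle.load(open('w1.pkl','rb'))
def seg(a,b,z):
    P=ray('wrist',[a,b],z,i)[:,:2];d=P[0]-P[1];print(P.round(1).tolist(),P.mean(0).round(1),np.hypot(*d).round(1),np.degrees(np.arctan2(d[1],d[0])).round(1))
seg((319,129),(326,247),8); seg((473,153),(454,259),6)
print('vial cap top',ray('wrist',[(276,321)],56,i).round(1),'foot',ray('wrist',[(283,294)],0,i).round(1))
print('orange corners',ray('wrist',[(370,61),(540,120),(452,83)],9,i).round(1))
plan(455,79,100,108.5)
```

```text
[[433.9, 147.4], [477.7, 17.6]] [455.8  82.5] 137.0 108.6
[[608.2, 167.1], [634.5, 42.6]] [621.3 104.9] 127.3 101.9
vial cap top [[440.6 -67.8  56. ]] foot [[442. -61.   0.]]
orange corners [[467.6 226.2   9. ]
 [663.7 218.2   9. ]
 [557.7 228.4   9. ]]
t 2.3 at [449.3  68.  257.7] a0 105.0 w 87.6 tilt [-0.004 -0.003 -1.   ]
shift units [0.2  0.18 3.15] mm [  9.8   8.8 157.7]
turn units -0.61
shift units after the turn [0.18 0.19 3.15]
```

```bash
python3 -m crank '[{"travel":[0.05,0.05,0],"turn":-0.65},{"travel":[0.08,0.08,0.7],"turn":0},{"travel":[0.1,0.1,0.7],"turn":0},{"travel":[0,0,0.7],"turn":0},{"travel":[0,0,0.7],"turn":0},{"travel":[0,0,0.3],"turn":0},{"travel":[0,0,0],"turn":0}]' 0
python3 - <<'E'
from h import *
plan(456,82,19.5,108.5)
i=imaging.camera_info('wrist');cv2.imwrite('pics/w2.png',imaging.get_image('wrist'))
import pickle;pickle.dump(i,open('w2.pkl','wb'))
E
```

```text
t: 3.0
ee_pos: [454.3, 89.3, 98.2]
orientation: [1.82, 2.559, -0.003]
ft_force: [-0.7, 0.4, 0.4]
width: 44.2
t 3.0 at [454.3  89.3  98.2] a0 109.1 w 44.2 tilt [-0.002 -0.001 -1.   ]
shift units [-0.15 -0.01  1.57] mm [-7.3 -0.7 78.7]
turn units 0.11
shift units after the turn [-0.15 -0.01  1.57]
```

View pics/w2.png

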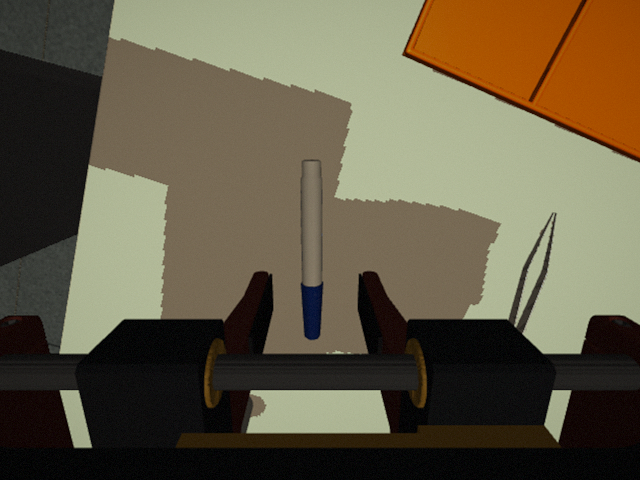

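The marker at (312,160)–(312,338) is centred between the jaws and parallel to them. Descending.

```bash
python3 -m crank '[{"travel":[-0.16,0,0.4],"turn":0.1},{"travel":[0,0,0.5],"turn":0},{"travel":[0,0,0.5],"turn":0},{"travel":[0,0,0.18],"turn":0},{"travel":[0,0,0],"turn":0}]'
python3 -c "
from h import *
plan(456,82,19.5,108.5)"
```

```text
t: 3.55
ee_pos: [461.7, 85.5, 23.7]
orientation: [1.824, 2.547, 0.01]
ft_force: [-0.1, 0.4, 1.3]
width: 44.0
t 3.55 at [461.7  85.5  23.7] a0 108.8 w 44.0 tilt [-0.004  0.01  -1.   ]
shift units [-0.03 -0.13  0.08] mm [-1.4 -6.6  4.2]
turn units 0.05
shift units after the turn [-0.03 -0.13  0.08]
```

```bash
python3 -m crank '[{"travel":[-0.03,-0.1,0.08],"turn":0},{"travel":[0,0,0],"turn":0}]'
python3 -m crank '[{"travel":[0,0,0],"turn":0},{"travel":[0,0,0],"turn":0},{"travel":[0,0,0],"turn":0},{"travel":[0,0,0],"turn":0},{"travel":[0,0,0],"turn":0}]' -1
python3 -m crank '[{"travel":[0,0,-0.5],"turn":0},{"travel":[0,0,-0.9],"turn":0},{"travel":[0,0,0],"turn":0}]'
python3 - <<'E'
from h import *
plan(484,-295,100,85.4)
cv2.imwrite('pics/w3.png',imaging.get_image('wrist'))
E
```

```text
t: 3.75
ee_pos: [458.3, 82.9, 21.4]
orientation: [1.822, 2.546, 0.013]
ft_force: [-1.0, 0.1, 0.0]
width: 43.9
t: 4.25
ee_pos: [459.8, 83.0, 23.9]
orientation: [1.821, 2.543, 0.017]
ft_force: [0.5, -0.2, -0.7]
width: 14.5
t: 4.55
ee_pos: [458.0, 82.8, 94.9]
orientation: [1.822, 2.545, 0.014]
ft_force: [-0.1, 0.1, -0.1]
width: 14.5
t 4.55 at [458.   82.8  94.9] a0 108.8 w 14.5 tilt [-0.004  0.014 -1.   ]
shift units [-7.32 -1.94 -0.1 ] mm [-366.1  -97.    -4.9]
turn units 4.08
shift units after the turn [-7.49  1.13 -0.1 ]
```

View pics/w3.png

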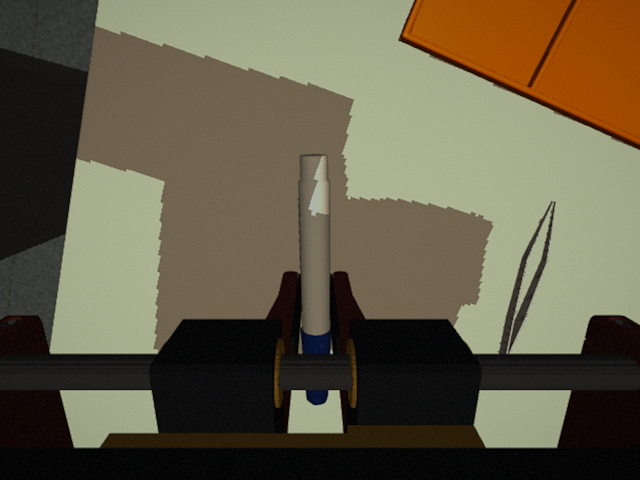

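Marker is gripped. It lies along the jaws at (316,155)–(316,403). Carrying it to the green tray.

```bash
python3 -m crank '[{"travel":[0,0,-0.6],"turn":0.9},{"travel":[0,0,-0.4],"turn":0.9},{"travel":[0,0,0],"turn":0.9},{"travel":[0,0,0],"turn":0.9},{"travel":[0,0,0],"turn":0.55},{"travel":[-0.85,0.1,0],"turn":0},{"travel":[-0.85,0.1,0],"turn":0},{"travel":[-0.85,0.1,0],"turn":0},{"travel":[-0.85,0.1,0],"turn":0},{"travel":[-0.85,0.1,0],"turn":0},{"travel":[-0.85,0.1,0],"turn":0},{"travel":[-0.85,0.1,0],"turn":0},{"travel":[-0.85,0.1,0],"turn":0},{"travel":[-0.8,0.1,0],"turn":0},{"travel":[0,0,0],"turn":0}]'
python3 - <<'E'
from h import *
plan(484,-297,100,85.4)
i=imaging.camera_info('wrist');cv2.imwrite('pics/w4.png',imaging.get_image('wrist'))
import pickle;pickle.dump(i,open('w4.pkl','wb'))
E
```

```text
t: 6.1
ee_pos: [455.0, -312.6, 126.1]
orientation: [-2.322, -2.103, 0.006]
ft_force: [-0.2, 0.0, -0.7]
width: 14.3
t 6.1 at [ 455.  -312.6  126.1] a0 84.3 w 14.3 tilt [ 0.003 -0.009 -1.   ]
shift units [0.37 0.55 0.52] mm [18.3 27.6 25.9]
turn units -0.18
shift units after the turn [0.36 0.56 0.52]
```

View pics/w4.png

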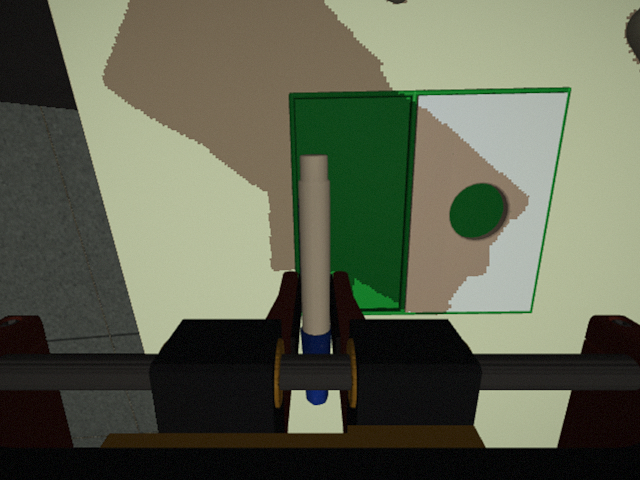

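Wrist view of the green tray: rim corners (290,94), (570,88) and (532,313), well centre (478,211).

Run:
```python
from h import *
import pickle
i=pickle.load(open('w4.pkl','rb'))
P=ray('wrist',[(290,94),(570,88),(532,313)],9,i)[:,:2];print(P.round(1))
print('lens',np.hypot(*(P[1]-P[0])),np.hypot(*(P[2]-P[1])),'ang',np.degrees(np.arctan2(*(P[1]-P[0])[::-1])),'ctr',(P[0]+P[2])/2)
print('well',ray('wrist',[(478,211)],11,i).round(1))
o=ctrl.get_obs();z=o['ee_pos'][2]-10
Q=ray('wrist',[(314,155),(316,404)],z,i)[:,:2];print('pen',Q.round(1),Q.mean(0),np.hypot(*(Q[1]-Q[0])),o['ee_pos'])
```

```text
[[ 447.6 -205. ]
 [ 644.3 -221. ]
 [ 631.1 -397. ]]
lens 197.33526077000866 176.54581076346727 ang -4.649157452226165 ctr [ 539.34298804 -301.02654541]
well [[ 582.  -303.2   11. ]]
pen [[ 462.2 -243.4]
 [ 449.8 -377. ]] [ 455.97887721 -310.20389772] 134.10978538719613 [ 454.08905832 -310.21073199  125.56920833]
```

```bash
python3 -m crank '[{"travel":[0.15,0.28,0],"turn":-0.1},{"travel":[0.15,0.28,0.4],"turn":0},{"travel":[0,0,0.5],"turn":0},{"travel":[0,0,0.3],"turn":0},{"travel":[0,0,0],"turn":0}]'
python3 -c "
from h import *
plan(484.7,-297.5,25,85.3)"
```

```text
t: 6.65
ee_pos: [485.8, -288.4, 60.5]
orientation: [-2.298, -2.117, 0.006]
ft_force: [-0.0, -0.2, 0.6]
width: 14.6
t 6.65 at [ 485.8 -288.4   60.5] a0 85.3 w 14.6 tilt [ 0.008 -0.015 -1.   ]
shift units [-0.19  0.    0.71] mm [-9.5  0.2 35.4]
turn units 0.0
shift units after the turn [-0.19  0.    0.71]
```

```bash
python3 -m crank '[{"travel":[-0.12,0,0.3],"turn":0},{"travel":[0,0,0.22],"turn":0},{"travel":[0,0,0.18],"turn":0},{"travel":[0,0,0],"turn":0}]'
python3 -c "
from h import *
plan(484.7,-297.5,25,85.3);print(ctrl.get_obs()['ft_force'])"
```

```text
t: 7.05
ee_pos: [487.0, -289.1, 25.1]
orientation: [-2.29, -2.124, 0.006]
ft_force: [0.7, 0.8, -0.1]
width: 15.0
t 7.05 at [ 487.  -289.1   25.1] a0 85.7 w 15.0 tilt [ 0.009 -0.016 -1.   ]
shift units [-0.17 -0.03  0.  ] mm [-8.6 -1.7  0. ]
turn units 0.06
shift units after the turn [-0.17 -0.03  0.  ]
[ 0.69510763  0.77904084 -0.08232499]
```

```bash
python3 -m crank '[{"travel":[-0.17,-0.03,0],"turn":0},{"travel":[0,0,0.03],"turn":0},{"travel":[0,0,0],"turn":0}]'
python3 -m crank '[{"travel":[0,0,0],"turn":0},{"travel":[0,0,0],"turn":0},{"travel":[0,0,0],"turn":0},{"travel":[0,0,0],"turn":0}]' -0.15
python3 -m crank '[{"travel":[0,0,-0.5],"turn":0},{"travel":[0,0,-0.9],"turn":0},{"travel":[0,0,-0.9],"turn":0},{"travel":[0,0,0],"turn":0}]'
python3 - <<'E'
from h import *
plan(438,-65,130,90)
i=imaging.camera_info('wrist');cv2.imwrite('pics/w5.png',imaging.get_image('wrist'))
E
```

```text
t: 7.35
ee_pos: [485.7, -297.9, 24.5]
orientation: [-2.291, -2.126, 0.005]
ft_force: [0.8, 0.0, -0.3]
width: 15.0
t: 7.75
ee_pos: [486.0, -298.5, 25.3]
orientation: [-2.293, -2.126, 0.005]
ft_force: [0.5, -0.6, -0.3]
width: 37.2
t: 8.15
ee_pos: [486.7, -298.9, 142.4]
orientation: [-2.29, -2.123, 0.006]
ft_force: [-0.1, 0.1, -0.4]
width: 37.2
t 8.15 at [ 486.7 -298.9  142.4] a0 85.7 w 37.2 tilt [ 0.01  -0.017 -1.   ]
shift units [ 4.59 -1.32  0.32] mm [229.4 -66.   15.8]
turn units -0.76
shift units after the turn [ 4.67 -0.97  0.32]
```

View pics/w5.png

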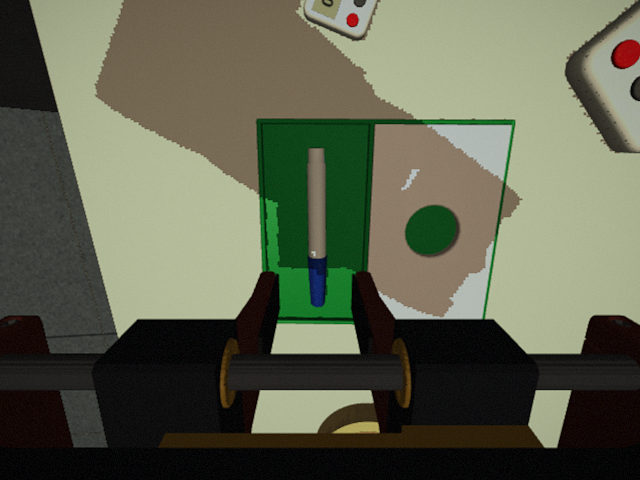

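The marker lies in the lane, (317,150)–(317,305), clear of the rims. Now the vial.

```bash
python3 -m crank '[{"travel":[0.8,-0.22,-0.2],"turn":-0.7},{"travel":[0.8,-0.22,-0.2],"turn":0},{"travel":[0.8,-0.2,-0.2],"turn":0},{"travel":[0.8,-0.2,-0.2],"turn":0},{"travel":[0.8,-0.2,0],"turn":0},{"travel":[0,0,0],"turn":0}]' 0.3
python3 - <<'E'
from h import *
plan(440,-68,30,90)
i=imaging.camera_info('wrist');cv2.imwrite('pics/w6.png',imaging.get_image('wrist'))
import pickle;pickle.dump(i,open('w6.pkl','wb'))
E
```

```text
t: 8.8
ee_pos: [432.0, -91.0, 178.5]
orientation: [-2.207, -2.192, 0.012]
ft_force: [-0.0, -0.7, 0.5]
width: 57.0
t 8.8 at [432.  -91.  178.5] a0 89.6 w 57.0 tilt [ 0.016 -0.027 -1.   ]
shift units [0.41 0.24 2.97] mm [ 20.7  11.9 148.5]
turn units -0.07
shift units after the turn [0.41 0.24 2.97]
```

View pics/w6.png

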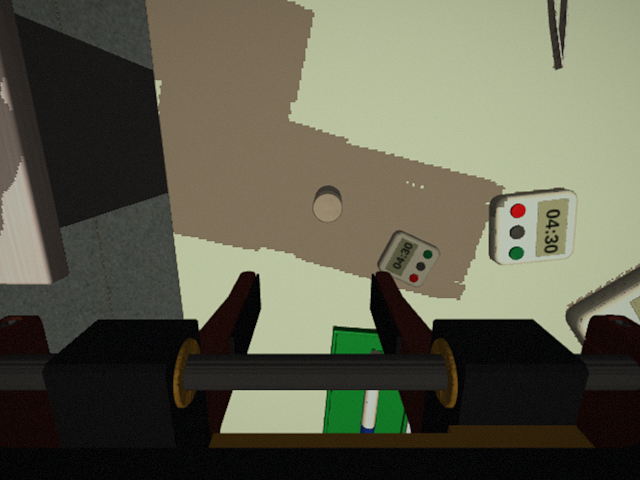

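Vial cap top at (327,208). The middle timer at (533,228) has its long side along the image's horizontal. Measuring both.

Run:
```python
from h import *
import pickle
i=pickle.load(open('w6.pkl','rb'))
print(ray('wrist',[(327.5,208)],56,i).round(1))
T=ray('wrist',[(497,197),(575,190),(577,259),(499,264)],18,i)[:,:2];print(T.round(1),rect(T))
o=ctrl.get_obs();print(np.round(o['qpos'],2))
```

```text
[[439.7 -66.9  56. ]]
[[ 590.3  -64.7]
 [ 656.9  -58.8]
 [ 671.  -122.8]
 [ 600.5 -127.8]] (array([630.6, -93.7]), 65.0, -84.9, 75.2, 5.1)
[-0.24  0.26  2.05  0.01  0.86 -0.24]
```

```bash
python3 -m crank '[{"travel":[0.25,0.1,0.3],"turn":0},{"travel":[0.2,0.05,0.7],"turn":0},{"travel":[0,0,0.6],"turn":0},{"travel":[0,0,0],"turn":0}]' 0.15
python3 - <<'E'
from h import *
plan(440,-67,31,90)
i=imaging.camera_info('wrist');cv2.imwrite('pics/w7.png',imaging.get_image('wrist'))
E
```

```text
t: 9.25
ee_pos: [440.8, -70.6, 95.0]
orientation: [-2.21, -2.195, 0.011]
ft_force: [0.5, -0.4, -0.8]
width: 50.2
t 9.25 at [440.8 -70.6  95. ] a0 89.6 w 50.2 tilt [ 0.014 -0.024 -1.   ]
shift units [0.05 0.01 1.28] mm [ 2.7  0.7 64.1]
turn units -0.07
shift units after the turn [0.05 0.01 1.28]
```

View pics/w7.png

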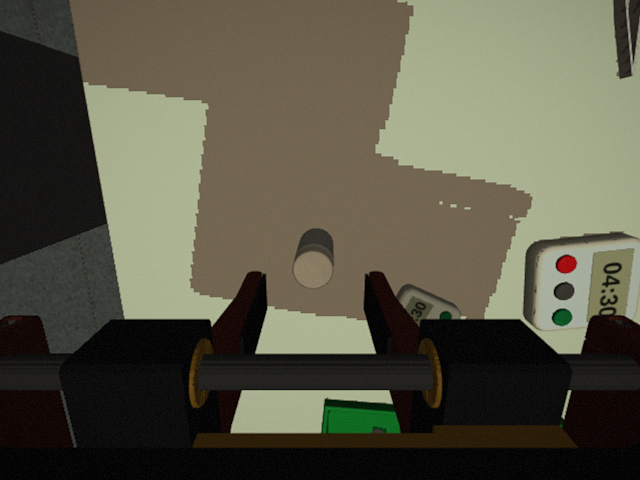

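The vial cap at (314,267) is midway between the fingers. Descending in small steps.

```bash
python3 -m crank '[{"travel":[0.04,0,0.4],"turn":0},{"travel":[0.02,0,0.4],"turn":0},{"travel":[0,0,0.35],"turn":0},{"travel":[0,0,0.1],"turn":0},{"travel":[0,0,0],"turn":0}]'
python3 - <<'E'
from h import *
plan(440,-67,31,90)
cv2.imwrite('pics/w8.png',imaging.get_image('wrist'))
E
```

```text
t: 9.8
ee_pos: [445.6, -71.1, 36.4]
orientation: [-2.221, -2.195, 0.003]
ft_force: [0.6, 0.3, 0.2]
width: 50.5
t 9.8 at [445.6 -71.1  36.4] a0 89.3 w 50.5 tilt [ 0.012 -0.015 -1.   ]
shift units [ 0.08 -0.11  0.11] mm [ 4.  -5.6  5.5]
turn units -0.12
shift units after the turn [ 0.08 -0.11  0.11]
```

View pics/w8.png

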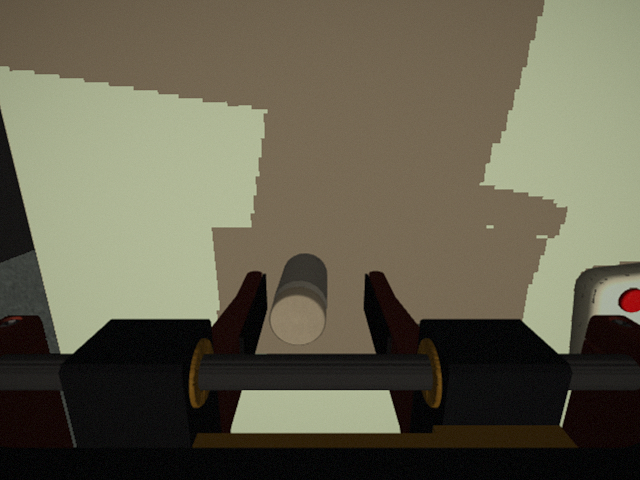

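```bash
python3 -m crank '[{"travel":[0.07,-0.1,0.08],"turn":0},{"travel":[0,0,0],"turn":0}]'
python3 -c "
from h import *
plan(440,-67,31,90)"
```

```text
t: 10.05
ee_pos: [441.6, -67.9, 34.4]
orientation: [-2.224, -2.196, 0.0]
ft_force: [0.6, 0.5, 1.0]
width: 50.6
t 10.05 at [441.6 -67.9  34.4] a0 89.3 w 50.6 tilt [ 0.011 -0.011 -1.   ]
shift units [ 0.02 -0.03  0.07] mm [ 0.8 -1.6  3.4]
turn units -0.12
shift units after the turn [ 0.02 -0.03  0.07]
```

```bash
python3 -m crank '[{"travel":[0.01,-0.03,0.06],"turn":0},{"travel":[0,0,0],"turn":0},{"travel":[0,0,0],"turn":0}]' -0.3
python3 -m crank '[{"travel":[0,0,0],"turn":0},{"travel":[0,0,0],"turn":0},{"travel":[0,0,0],"turn":0},{"travel":[0,0,0],"turn":0}]' -1
python3 -c "
from h import *
plan(440,-67,31,90)
cv2.imwrite('pics/w9.png',imaging.get_image('wrist'))"
python3 -m crank '[{"travel":[0,0,-0.3],"turn":0},{"travel":[0,0,-0.5],"turn":0},{"travel":[0,0,-0.6],"turn":0},{"travel":[0,0,-0.6],"turn":0},{"travel":[0,0,0],"turn":0}]'
python3 -c "
from h import *
plan(582,-305,120,85.4)
cv2.imwrite('pics/w10.png',imaging.get_image('wrist'))"
```

```text
t: 10.35
ee_pos: [440.6, -67.2, 32.3]
orientation: [-2.224, -2.198, -0.002]
ft_force: [0.6, -0.1, 0.5]
width: 31.6
t: 10.75
ee_pos: [440.7, -67.2, 32.5]
orientation: [-2.224, -2.198, -0.002]
ft_force: [-0.4, -0.7, -0.1]
width: 23.4
t 10.75 at [440.7 -67.2  32.5] a0 89.3 w 23.4 tilt [ 0.011 -0.009 -1.   ]
shift units [ 0.   -0.01  0.03] mm [ 0.2 -0.7  1.5]
turn units -0.12
shift units after the turn [ 0.   -0.01  0.03]
t: 11.3
ee_pos: [440.8, -68.2, 134.6]
orientation: [-2.222, -2.196, 0.002]
ft_force: [0.4, 0.8, -0.4]
width: 23.7
t 11.3 at [440.8 -68.2 134.6] a0 89.3 w 23.7 tilt [ 0.011 -0.013 -1.   ]
shift units [-4.7   2.88  0.2 ] mm [-235.2  144.2   10. ]
turn units 0.68
shift units after the turn [-4.5  3.2  0.2]
```

View pics/w10.png

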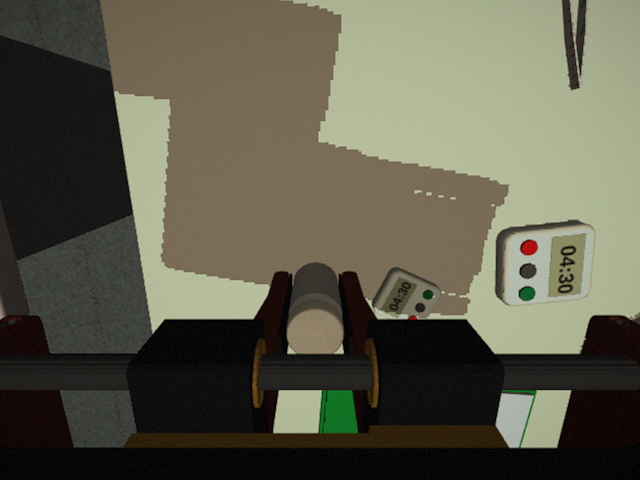

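The vial is held upright (cap at (316,330), width 23.7). Carrying it to the well at moderate speed.

```bash
python3 -m crank '[{"travel":[-0.25,0.15,0],"turn":0.7},{"travel":[-0.5,0.36,0],"turn":0},{"travel":[-0.55,0.4,0],"turn":0},{"travel":[-0.55,0.4,0],"turn":0},{"travel":[-0.55,0.4,0],"turn":0},{"travel":[-0.55,0.4,0],"turn":0},{"travel":[-0.55,0.4,0],"turn":0},{"travel":[-0.5,0.35,0],"turn":0},{"travel":[-0.35,0.25,0],"turn":0},{"travel":[0,0,0],"turn":0}]'
python3 -c "
from h import *
plan(582.2,-305,70,85.4)
import pickle
i=imaging.camera_info('wrist');pickle.dump(i,open('w11.pkl','wb'))
cv2.imwrite('pics/w11.png',imaging.get_image('wrist'))"
```

```text
t: 12.35
ee_pos: [573.9, -302.8, 109.6]
orientation: [-2.283, -2.102, 0.018]
ft_force: [-0.2, 0.4, -0.7]
width: 23.7
t 12.35 at [ 573.9 -302.8  109.6] a0 85.3 w 23.7 tilt [ 0.017 -0.036 -0.999]
shift units [-0.04  0.2   0.79] mm [-2.2  9.8 39.3]
turn units -0.03
shift units after the turn [-0.04  0.2   0.79]
```

View pics/w11.png

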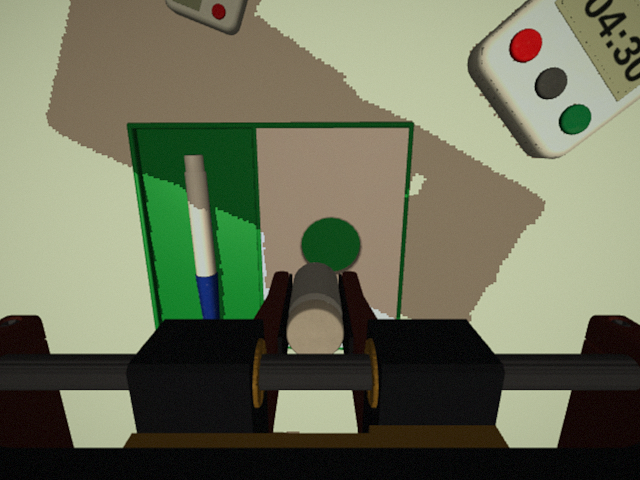

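```bash
python3 -c "
from h import *
import pickle
i=pickle.load(open('w11.pkl','rb'))
print(ray('wrist',[(331,244)],8,i),ray('wrist',[(128,124),(413,122)],9,i))"
python3 -m crank '[{"travel":[-0.04,0.2,0.3],"turn":0},{"travel":[0,0,0.4],"turn":0},{"travel":[0,0,0],"turn":0}]'
python3 -c "
from h import *
plan(582.2,-305,36,85.4)"
```

```text
[[ 583.17341978 -302.76522055    8.        ]] [[ 448.05413318 -204.79998173    9.        ]
 [ 644.75324748 -220.31670016    9.        ]]
t: 12.7
ee_pos: [577.9, -299.8, 69.6]
orientation: [-2.276, -2.097, 0.022]
ft_force: [-0.5, 0.3, -0.3]
width: 23.8
t 12.7 at [ 577.9 -299.8   69.6] a0 85.3 w 23.8 tilt [ 0.022 -0.044 -0.999]
shift units [-0.11  0.12  0.67] mm [-5.5  6.2 33.3]
turn units -0.02
shift units after the turn [-0.11  0.12  0.67]
```

```bash
python3 -m crank '[{"travel":[-0.1,0.12,0.2],"turn":0},{"travel":[0,0,0.1],"turn":0},{"travel":[0,0,0],"turn":0}]'
python3 -c "
from h import *
plan(582.5,-304,36,85.4)
cv2.imwrite('pics/w12.png',imaging.get_image('wrist'));cv2.imwrite('pics/s12.png',cv2.resize(imaging.get_image('scene')[270:390,250:410],(800,600)))"
```

```text
t: 13.0
ee_pos: [582.3, -303.3, 53.3]
orientation: [-2.273, -2.097, 0.022]
ft_force: [0.7, -0.3, 0.3]
width: 23.7
t 13.0 at [ 582.3 -303.3   53.3] a0 85.4 w 23.7 tilt [ 0.022 -0.045 -0.999]
shift units [-0.02  0.02  0.34] mm [-1.1  1.  17.2]
turn units -0.01
shift units after the turn [-0.02  0.02  0.34]
```

View pics/w12.png

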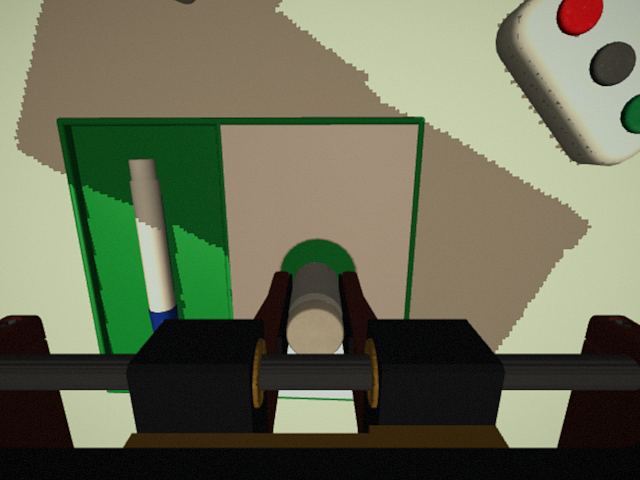

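View pics/s12.png

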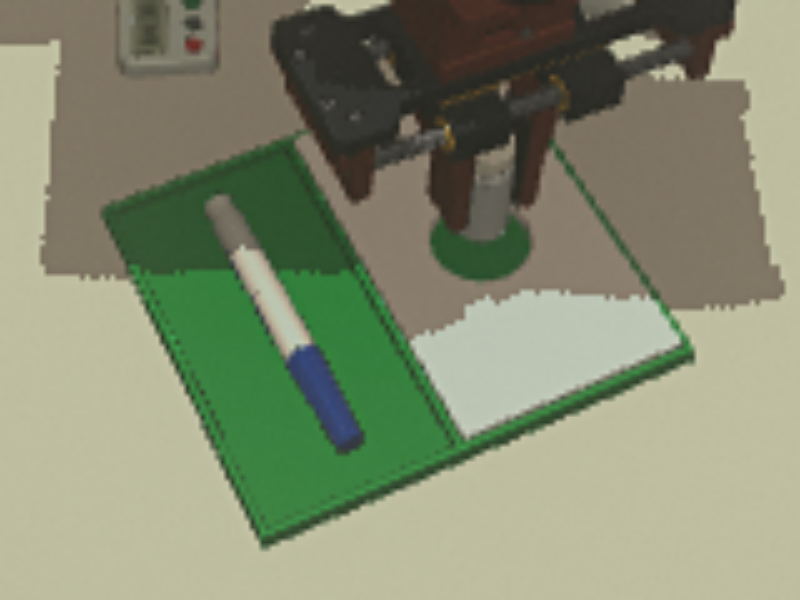

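The vial is over the well. Its underside stands about 18 mm above the well bottom, so I lower it gently.

```bash
python3 -m crank '[{"travel":[-0.02,0.02,0.15],"turn":0},{"travel":[0,0,0.12],"turn":0},{"travel":[0,0,0.05],"turn":0},{"travel":[0,0,0],"turn":0}]'
python3 -c "
from h import *
plan(582.5,-304,36,85.4)"
```

```text
t: 13.5
ee_pos: [583.7, -304.8, 38.1]
orientation: [-2.276, -2.099, 0.02]
ft_force: [0.4, -0.2, 0.3]
width: 23.5
t 13.5 at [ 583.7 -304.8   38.1] a0 85.4 w 23.5 tilt [ 0.021 -0.042 -0.999]
shift units [ 0.01 -0.02  0.04] mm [ 0.6 -1.1  2.2]
turn units -0.01
shift units after the turn [ 0.01 -0.02  0.04]
```

```bash
python3 -m crank '[{"travel":[0,-0.02,0.05],"turn":0},{"travel":[0,0,0.02],"turn":0},{"travel":[0,0,0],"turn":0}]'
python3 -c "
from h import *
plan(582.5,-304,36,85.4)"
```

```text
t: 13.8
ee_pos: [583.0, -304.9, 35.8]
orientation: [-2.277, -2.1, 0.02]
ft_force: [0.0, -0.6, -0.1]
width: 23.6
t 13.8 at [ 583.  -304.9   35.8] a0 85.3 w 23.6 tilt [ 0.021 -0.041 -0.999]
shift units [ 0.02 -0.01 -0.  ] mm [ 0.9 -0.6 -0.1]
turn units -0.01
shift units after the turn [ 0.02 -0.01 -0.  ]
```

```bash
python3 -m crank '[{"travel":[0,0,0.03],"turn":0},{"travel":[0,0,0],"turn":0}]'
python3 -m crank '[{"travel":[0,0,0.02],"turn":0},{"travel":[0,0,0],"turn":0}]'
```

```text
t: 14.0
ee_pos: [583.2, -305.2, 35.8]
orientation: [-2.277, -2.1, 0.02]
ft_force: [0.7, 0.3, -0.8]
width: 23.4
t: 14.2
ee_pos: [583.3, -305.3, 35.7]
orientation: [-2.278, -2.101, 0.019]
ft_force: [-0.5, -0.0, 1.0]
width: 23.1
```

```bash
python3 -m crank '[{"travel":[0,0,0.05],"turn":0},{"travel":[0,0,0],"turn":0}]'
python3 -m crank '[{"travel":[0,0,0],"turn":0},{"travel":[0,0,0],"turn":0},{"travel":[0,0,0],"turn":0}]' -0.35
python3 -m crank '[{"travel":[0,0,0],"turn":0},{"travel":[0,0,0],"turn":0},{"travel":[0,0,0],"turn":0}]' 0
python3 -c "
from h import *
cv2.imwrite('pics/w13.png',imaging.get_image('wrist'));cv2.imwrite('pics/s13.png',cv2.resize(imaging.get_image('scene')[270:390,250:410],(800,600)))"
```

```text
t: 14.4
ee_pos: [583.6, -305.6, 35.9]
orientation: [-2.278, -2.101, 0.019]
ft_force: [-0.1, 0.5, 0.2]
width: 23.6
t: 14.7
ee_pos: [583.5, -305.6, 35.2]
orientation: [-2.278, -2.101, 0.019]
ft_force: [-0.1, 0.3, -0.1]
width: 28.2
t: 15.0
ee_pos: [583.1, -305.4, 34.1]
orientation: [-2.277, -2.101, 0.02]
ft_force: [0.4, -0.8, 0.1]
width: 43.3
```

View pics/w13.png

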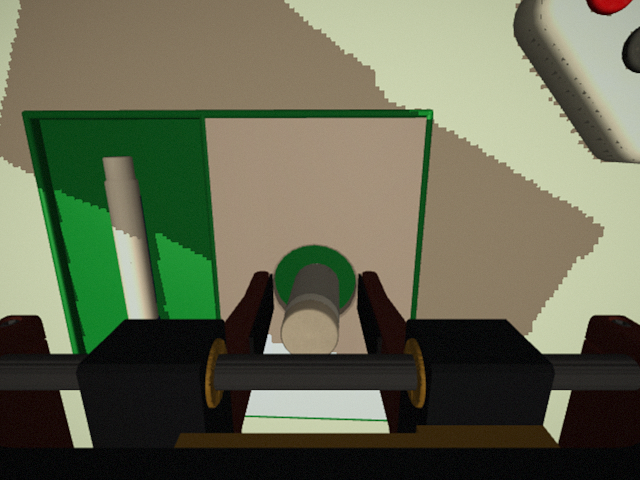

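View pics/s13.png

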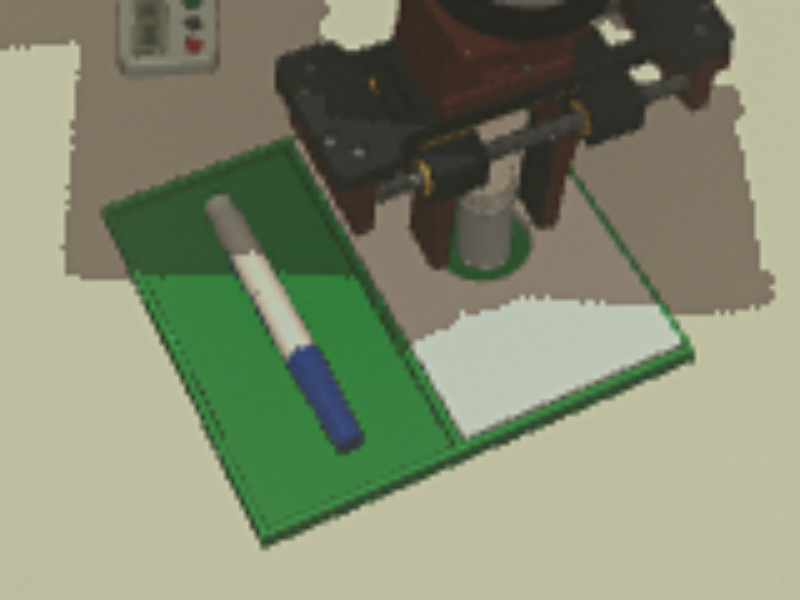

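The vial stands free in the well. Retreating upward, then to the tweezers at (621,104), 101°.

```bash
python3 -m crank '[{"travel":[0,0,-0.5],"turn":0},{"travel":[0,0,-0.8],"turn":0},{"travel":[0,0,-0.9],"turn":0},{"travel":[0,0,0],"turn":0}]'
python3 -c "
from h import *
plan(621,80,170,100)
cv2.imwrite('pics/w14.png',imaging.get_image('wrist'))"
```

```text
t: 15.5
ee_pos: [586.6, -307.5, 145.6]
orientation: [-2.274, -2.098, 0.022]
ft_force: [0.9, -0.3, 0.7]
width: 43.8
t 15.5 at [ 586.6 -307.5  145.6] a0 85.3 w 43.8 tilt [ 0.022 -0.044 -0.999]
shift units [ 7.79  0.04 -0.32] mm [389.4   2.1 -16. ]
turn units -2.56
shift units after the turn [ 7.52  2.01 -0.32]
```

View pics/w14.png

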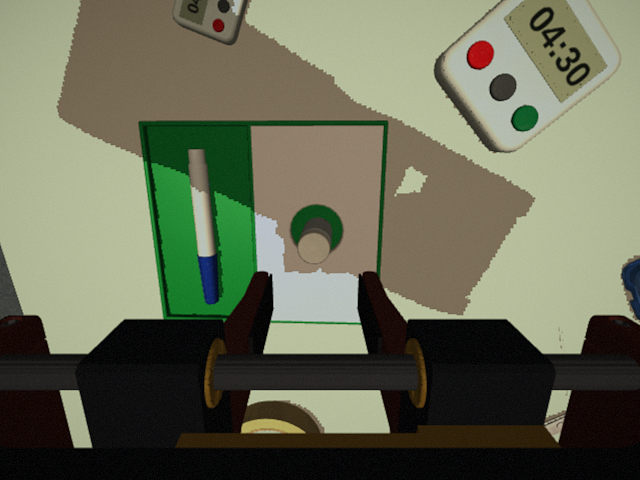

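```bash
python3 -m crank '[{"travel":[0.5,0,-0.2],"turn":-0.8},{"travel":[0.9,0,-0.2],"turn":0},{"travel":[0.9,0,0],"turn":0},{"travel":[0.9,0,0],"turn":0},{"travel":[0.9,0,0],"turn":0},{"travel":[0.9,0,0],"turn":0},{"travel":[0.9,0,0],"turn":0},{"travel":[0.9,0.1,0],"turn":0},{"travel":[0.5,0,0],"turn":0},{"travel":[0,0,0],"turn":-0.85},{"travel":[0,0,0],"turn":-0.85},{"travel":[0,0,0],"turn":0}]' 0
python3 -c "
from h import *
plan(621,105,90,101)
import pickle
i=imaging.camera_info('wrist');pickle.dump(i,open('w15.pkl','wb'))
cv2.imwrite('pics/w15.png',imaging.get_image('wrist'))"
```

```text
t: 16.75
ee_pos: [582.8, 72.5, 157.1]
orientation: [-1.972, -2.354, 0.034]
ft_force: [0.0, 0.5, -0.6]
width: 43.7
t 16.75 at [582.8  72.5 157.1] a0 100.0 w 43.7 tilt [ 0.04  -0.062 -0.997]
shift units [0.45 0.95 1.3 ] mm [22.6 47.4 65.2]
turn units -0.17
shift units after the turn [0.44 0.96 1.3 ]
```

View pics/w15.png

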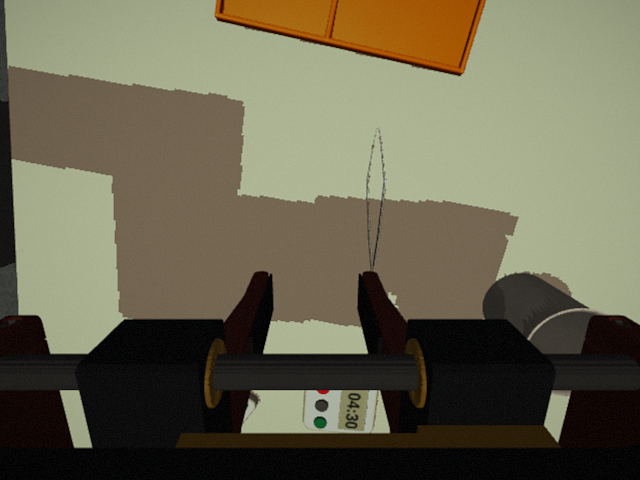

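Tweezers at (377,128)–(372,270). The tool's tilt is creeping up (now 4.2°), so I log it in world axes while moving, to see what drives it.

```bash
cat >> h.py <<'E'
def tl():
    R,_=cv2.Rodrigues(np.array(ctrl.get_obs()['orientation'],float));print('toolz world',R[:,2].round(3),'q',np.round(ctrl.get_obs()['qpos'],2))
E
python3 -c "
from h import *
tl()
import pickle
i=pickle.load(open('w15.pkl','rb'))
P=ray('wrist',[(377.5,127),(372,271)],6,i)[:,:2];d=P[0]-P[1];print(P,P.mean(0),np.hypot(*d),np.degrees(np.arctan2(d[1],d[0])))
P=ray('wrist',[(216,17),(463,73)],9,i)[:,:2];print(P,np.hypot(*(P[1]-P[0])))"
python3 -m crank '[{"travel":[0.22,0.5,0],"turn":0},{"travel":[0.22,0.45,0],"turn":0},{"travel":[0,0,0],"turn":0}]'
python3 -c "
from h import *
tl()"
python3 -m crank '[{"travel":[0,0,-0.6],"turn":0},{"travel":[0,0,-0.6],"turn":0},{"travel":[0,0,0],"turn":0}]'
python3 -c "
from h import *
tl()"
python3 -m crank '[{"travel":[0,0,0.4],"turn":0},{"travel":[0,0,0.4],"turn":0},{"travel":[0,0,0.4],"turn":0},{"travel":[0,0,0],"turn":0}]'
python3 -c "
from h import *
tl()"
```

```text
toolz world [-0.069  0.029 -0.997] q [ 0.09  0.5   1.73  0.04  0.98 -0.11]
[[609.47799006 168.71295758]
 [632.06490938  45.02921541]] [620.77144972 106.8710865 ] 125.7292209494001 100.34921867353064
[[468.12218372 227.14939667]
 [665.30652533 218.93150645]] 197.35551245071846
t: 17.1
ee_pos: [625.0, 101.3, 152.3]
orientation: [-1.984, -2.34, 0.039]
ft_force: [0.6, 0.0, -0.5]
width: 43.9
toolz world [-0.073  0.028 -0.997] q [ 0.12  0.57  1.62  0.04  1.02 -0.06]
t: 17.4
ee_pos: [626.3, 97.4, 210.0]
orientation: [-1.988, -2.33, 0.049]
ft_force: [0.4, 0.4, 0.1]
width: 44.1
toolz world [-0.081  0.027 -0.996] q [ 0.12  0.5   1.58  0.04  1.14 -0.06]
t: 17.8
ee_pos: [617.6, 95.7, 146.3]
orientation: [-1.996, -2.321, 0.053]
ft_force: [-0.6, 0.5, -0.8]
width: 44.2
toolz world [-0.083  0.026 -0.996] q [ 0.12  0.57  1.64  0.04  1.02 -0.06]
```

```bash
python3 -m crank '[{"travel":[0,0,0],"turn":0},{"travel":[0,0,0],"turn":0},{"travel":[0,0,0],"turn":0},{"travel":[0,0,0],"turn":0}]'
python3 -c "
from h import *
tl()"
python3 -m crank '[{"travel":[0,0,0.1],"turn":0},{"travel":[0,0,0.1],"turn":0},{"travel":[0,0,0.1],"turn":0},{"travel":[0,0,0.1],"turn":0},{"travel":[0,0,0.1],"turn":0},{"travel":[0,0,0.1],"turn":0}]'
python3 -c "
from h import *
tl();plan(621,106,45,100.5)
cv2.imwrite('pics/w16.png',imaging.get_image('wrist'))"
```

```text
t: 18.2
ee_pos: [617.1, 94.6, 147.0]
orientation: [-1.999, -2.318, 0.054]
ft_force: [-1.3, -0.6, -0.1]
width: 43.7
toolz world [-0.084  0.026 -0.996] q [ 0.12  0.57  1.64  0.04  1.02 -0.05]
t: 18.8
ee_pos: [615.5, 95.7, 116.3]
orientation: [-2.0, -2.32, 0.051]
ft_force: [0.4, 0.3, 0.0]
width: 43.6
toolz world [-0.081  0.026 -0.996] q [ 0.12  0.6   1.66  0.04  0.96 -0.06]
t 18.8 at [615.5  95.7 116.3] a0 98.4 w 43.6 tilt [ 0.038 -0.076 -0.996]
shift units [0.13 0.25 1.42] mm [ 6.7 12.3 70.9]
turn units -0.37
shift units after the turn [0.12 0.25 1.42]
```

View pics/w16.png

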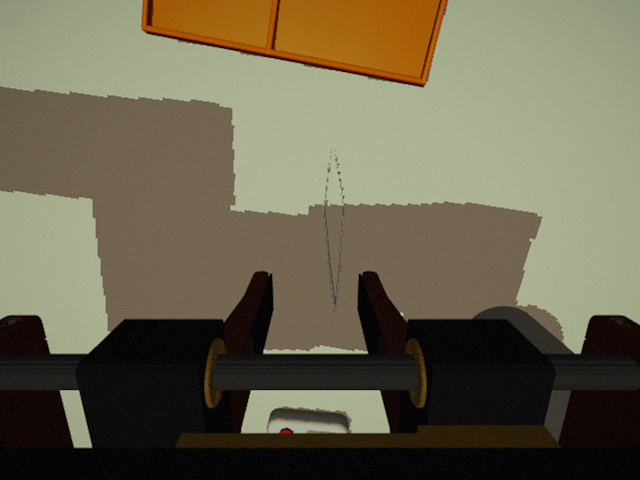

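```bash
python3 -m crank '[{"travel":[0,-0.8,0],"turn":0},{"travel":[0,-0.8,0],"turn":0},{"travel":[0,-0.8,0],"turn":0},{"travel":[0,0,0],"turn":0}]'
python3 -c "
from h import *
tl()"
python3 -m crank '[{"travel":[0,0.25,0],"turn":0},{"travel":[0,0.25,0],"turn":0},{"travel":[0,0.25,0],"turn":0},{"travel":[0,0.25,0],"turn":0},{"travel":[0,0.25,0],"turn":0},{"travel":[0,0.25,0],"turn":0},{"travel":[0,0.25,0],"turn":0},{"travel":[0,0.25,0],"turn":0},{"travel":[0,0,0],"turn":0}]'
python3 -c "
from h import *
tl();plan(621,106,45,100.5)"
```

```text
t: 19.25
ee_pos: [492.2, 77.4, 122.6]
orientation: [-1.998, -2.318, 0.055]
ft_force: [-0.1, 0.5, -0.4]
width: 43.8
toolz world [-0.084  0.026 -0.996] q [ 0.11  0.45  1.93  0.05  0.84 -0.07]
t: 20.15
ee_pos: [615.2, 95.7, 114.4]
orientation: [-2.005, -2.326, 0.037]
ft_force: [0.9, 0.7, -0.1]
width: 43.8
toolz world [-0.069  0.028 -0.997] q [ 0.12  0.6   1.67  0.04  0.94 -0.06]
t 20.15 at [615.2  95.7 114.4] a0 98.4 w 43.8 tilt [ 0.037 -0.064 -0.997]
shift units [0.14 0.23 1.38] mm [ 6.8 11.7 69.1]
turn units -0.37
shift units after the turn [0.13 0.24 1.38]
```

Slow outward strokes bring the tilt back, so I repeat them a few times.

```bash
python3 -m crank '[{"travel":[0,-0.8,0],"turn":0},{"travel":[0,-0.8,0],"turn":0},{"travel":[0,-0.8,0],"turn":0},{"travel":[0,0,0],"turn":0},{"travel":[0,0.2,0],"turn":0},{"travel":[0,0.2,0],"turn":0},{"travel":[0,0.2,0],"turn":0},{"travel":[0,0.2,0],"turn":0},{"travel":[0,0.2,0],"turn":0},{"travel":[0,0.2,0],"turn":0},{"travel":[0,0.2,0],"turn":0},{"travel":[0,0.2,0],"turn":0},{"travel":[0,0.2,0],"turn":0},{"travel":[0,0.2,0],"turn":0},{"travel":[0,0.2,0],"turn":0},{"travel":[0,0,0],"turn":0}]'
python3 -c "
from h import *
tl()"
python3 -m crank '[{"travel":[0,-0.8,0],"turn":0},{"travel":[0,-0.8,0],"turn":0},{"travel":[0,-0.8,0],"turn":0},{"travel":[0,0,0],"turn":0},{"travel":[0,0.3,0],"turn":0},{"travel":[0,0.3,0],"turn":0},{"travel":[0,0.3,0],"turn":0},{"travel":[0,0.3,0],"turn":0},{"travel":[0,0.3,0],"turn":0},{"travel":[0,0.3,0],"turn":0},{"travel":[0,0.3,0],"turn":0},{"travel":[0,0,0],"turn":0}]'
python3 -c "
from h import *
tl();plan(621,106,45,100.5)"
```

```text
t: 21.75
ee_pos: [624.2, 97.0, 112.8]
orientation: [-2.009, -2.331, 0.027]
ft_force: [-0.1, -0.0, -0.7]
width: 44.0
toolz world [-0.06   0.029 -0.998] q [ 0.12  0.61  1.65  0.04  0.94 -0.06]
t: 22.95
ee_pos: [624.7, 96.9, 114.3]
orientation: [-2.014, -2.337, 0.014]
ft_force: [-1.1, -0.3, 0.6]
width: 43.7
toolz world [-0.048  0.03  -0.998] q [ 0.12  0.61  1.66  0.04  0.92 -0.06]
t 22.95 at [624.7  96.9 114.3] a0 98.4 w 43.7 tilt [ 0.037 -0.043 -0.998]
shift units [0.14 0.01 1.39] mm [ 7.   0.7 69.6]
turn units -0.36
shift units after the turn [0.14 0.02 1.39]
```

Better per row with 0.3. Two more cycles.

```bash
python3 -m crank '[{"travel":[0,-0.8,0],"turn":0},{"travel":[0,-0.8,0],"turn":0},{"travel":[0,-0.8,0],"turn":0},{"travel":[0,0,0],"turn":0},{"travel":[0,0.4,0],"turn":0},{"travel":[0,0.4,0],"turn":0},{"travel":[0,0.4,0],"turn":0},{"travel":[0,0.4,0],"turn":0},{"travel":[0,0.4,0],"turn":0},{"travel":[0,0.3,0],"turn":0},{"travel":[0,0,0],"turn":0}]'
python3 -c "
from h import *
tl()"
python3 -m crank '[{"travel":[0,-0.8,0],"turn":0},{"travel":[0,-0.8,0],"turn":0},{"travel":[0,-0.8,0],"turn":0},{"travel":[0,0,0],"turn":0},{"travel":[0,0.3,0],"turn":0},{"travel":[0,0.3,0],"turn":0},{"travel":[0,0.3,0],"turn":0},{"travel":[0,0.3,0],"turn":0},{"travel":[0,0.3,0],"turn":0},{"travel":[0,0.3,0],"turn":0},{"travel":[0,0.3,0],"turn":0},{"travel":[0,0,0],"turn":0}]'
python3 -c "
from h import *
tl();plan(621,106,45,100.5)"
```

```text
t: 24.05
ee_pos: [631.0, 97.9, 114.4]
orientation: [-2.018, -2.342, 0.004]
ft_force: [0.5, -0.5, -0.3]
width: 44.0
toolz world [-0.04   0.031 -0.999] q [ 0.12  0.61  1.65  0.04  0.92 -0.06]
t: 25.25
ee_pos: [633.4, 98.1, 115.9]
orientation: [-2.024, -2.349, -0.012]
ft_force: [0.5, -0.2, 1.1]
width: 44.0
toolz world [-0.026  0.033 -0.999] q [ 0.12  0.61  1.65  0.04  0.91 -0.06]
t 25.25 at [633.4  98.1 115.9] a0 98.5 w 44.0 tilt [ 0.036 -0.02  -0.999]
shift units [ 0.14 -0.19  1.43] mm [ 7.  -9.6 71.4]
turn units -0.35
shift units after the turn [ 0.15 -0.19  1.43]
```

```bash
python3 -m crank '[{"travel":[0.14,-0.17,0.2],"turn":-0.36},{"travel":[0,0,0.35],"turn":0},{"travel":[0,0,0.35],"turn":0},{"travel":[0,0,0.35],"turn":0},{"travel":[0,0,0],"turn":0}]'
python3 -c "
from h import *
tl();plan(621,106,20,100.5)
cv2.imwrite('pics/w17.png',imaging.get_image('wrist'))"
```

```text
t: 25.75
ee_pos: [620.0, 107.8, 49.6]
orientation: [-1.97, -2.394, -0.013]
ft_force: [0.3, 0.5, -0.2]
width: 44.2
toolz world [-0.027  0.033 -0.999] q [ 0.14  0.69  1.69  0.05  0.78 -0.09]
t 25.75 at [620.  107.8  49.6] a0 101.1 w 44.2 tilt [ 0.037 -0.02  -0.999]
shift units [-0.06  0.03  0.59] mm [-3.   1.3 29.5]
turn units 0.1
shift units after the turn [-0.06  0.03  0.59]
```

View pics/w17.png

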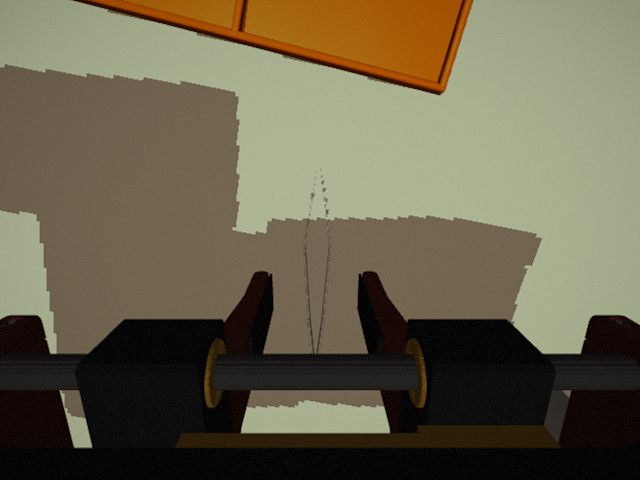

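The tweezers are centred in the jaws (column 318). Down to grasp.

```bash
python3 -m crank '[{"travel":[-0.04,0.02,0.25],"turn":0},{"travel":[0,0,0.22],"turn":0},{"travel":[0,0,0],"turn":0}]'
python3 -c "
from h import *
tl();plan(621,106,19.5,100.5)"
```

```text
t: 26.1
ee_pos: [621.8, 107.2, 26.9]
orientation: [-1.969, -2.397, -0.017]
ft_force: [0.1, 0.1, 0.7]
width: 43.9
toolz world [-0.023  0.033 -0.999] q [ 0.14  0.72  1.69  0.05  0.74 -0.1 ]
t 26.1 at [621.8 107.2  26.9] a0 101.2 w 43.9 tilt [ 0.037 -0.017 -0.999]
shift units [-0.03 -0.02  0.15] mm [-1.3 -0.9  7.3]
turn units 0.12
shift units after the turn [-0.03 -0.02  0.15]
```

```bash
python3 -m crank '[{"travel":[-0.03,0,0.1],"turn":0},{"travel":[0,0,0.05],"turn":0},{"travel":[0,0,0],"turn":0}]'
python3 -c "
from h import *
tl();plan(621,106,19.5,100.5)"
```

```text
t: 26.4
ee_pos: [622.4, 105.8, 19.1]
orientation: [-1.97, -2.398, -0.018]
ft_force: [-0.0, -0.3, -0.6]
width: 44.4
toolz world [-0.022  0.033 -0.999] q [ 0.13  0.74  1.69  0.05  0.73 -0.1 ]
t 26.4 at [622.4 105.8  19.1] a0 101.2 w 44.4 tilt [ 0.037 -0.016 -0.999]
shift units [ 0.01 -0.03 -0.01] mm [ 0.4 -1.4 -0.3]
turn units 0.12
shift units after the turn [ 0.01 -0.03 -0.01]
```

```bash
python3 -m crank '[{"travel":[0,0,0],"turn":0},{"travel":[0,0,0],"turn":0},{"travel":[0,0,0],"turn":0},{"travel":[0,0,0],"turn":0},{"travel":[0,0,0],"turn":0}]' -1
python3 -c "
from h import *
plan(621,106,19.5,100.5)"
python3 -m crank '[{"travel":[0,0,-0.4],"turn":0},{"travel":[0,0,-0.6],"turn":0},{"travel":[0,0,-0.6],"turn":0},{"travel":[0,0,0],"turn":0}]'
python3 -c "
from h import *
tl();plan(515,310,100,87.6)
cv2.imwrite('pics/w18.png',imaging.get_image('wrist'))"
```

```text
t: 26.9
ee_pos: [623.2, 105.9, 20.1]
orientation: [-1.971, -2.398, -0.02]
ft_force: [-0.2, -0.1, -0.4]
width: 12.8
t 26.9 at [623.2 105.9  20.1] a0 101.2 w 12.8 tilt [ 0.037 -0.014 -0.999]
shift units [ 0.01 -0.04  0.01] mm [ 0.5 -2.1  0.6]
turn units 0.12
shift units after the turn [ 0.01 -0.04  0.01]
t: 27.3
ee_pos: [624.0, 103.1, 101.2]
orientation: [-1.969, -2.397, -0.016]
ft_force: [0.2, -0.1, 0.5]
width: 12.9
toolz world [-0.024  0.033 -0.999] q [ 0.13  0.62  1.68  0.05  0.87 -0.1 ]
t 27.3 at [624.  103.1 101.2] a0 101.2 w 12.9 tilt [ 0.037 -0.017 -0.999]
shift units [ 4.48 -1.33  0.21] mm [223.9 -66.6  10.7]
turn units 2.37
shift units after the turn [ 4.04 -2.35  0.21]
```

View pics/w18.png

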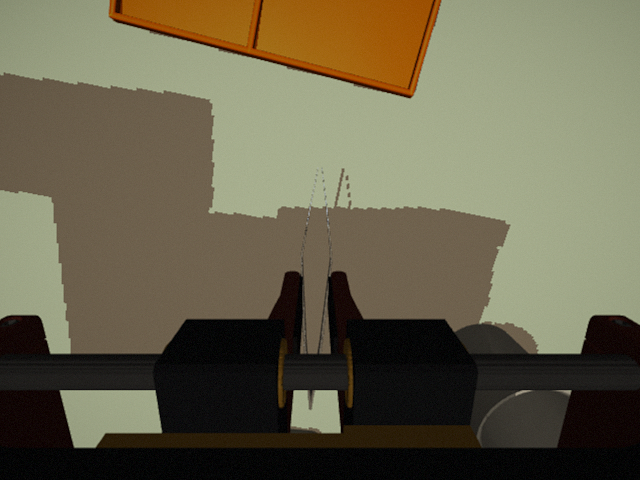

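Tweezers are held, tips at (320,168) and (310,408). Carrying them to the orange lane.

```bash
python3 -m crank '[{"travel":[0,0,-0.3],"turn":0.85},{"travel":[0,0,0],"turn":0.85},{"travel":[0,0,0],"turn":0.75},{"travel":[0.5,-0.3,0],"turn":0},{"travel":[0.6,-0.35,0],"turn":0},{"travel":[0.6,-0.35,0],"turn":0},{"travel":[0.6,-0.35,0],"turn":0},{"travel":[0.6,-0.35,0],"turn":0},{"travel":[0.6,-0.35,0],"turn":0},{"travel":[0.2,-0.1,0],"turn":0},{"travel":[0,0,0],"turn":0}]'
python3 -c "
from h import *
tl();plan(515.5,312.5,45,87.6)
import pickle
i=imaging.camera_info('wrist');pickle.dump(i,open('w19.pkl','wb'))
cv2.imwrite('pics/w19.png',imaging.get_image('wrist'))"
```

```text
t: 28.45
ee_pos: [516.0, 296.6, 109.5]
orientation: [-2.254, -2.116, 0.023]
ft_force: [1.0, -0.9, -0.2]
width: 13.4
toolz world [-0.045  0.026 -0.999] q [0.48 0.56 1.76 0.06 0.85 0.5 ]
t 28.45 at [516.  296.6 109.5] a0 86.3 w 13.4 tilt [ 0.023 -0.047 -0.999]
shift units [0.29 0.03 1.3 ] mm [14.4  1.5 64.8]
turn units -0.22
shift units after the turn [0.29 0.04 1.3 ]
```

View pics/w19.png

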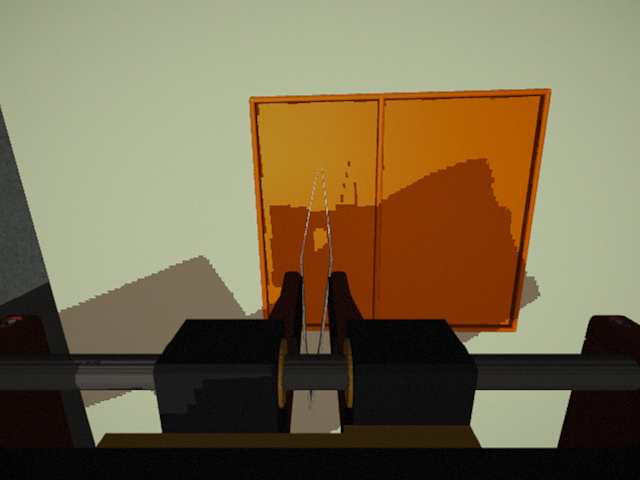

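Tray rim corners at (250,98), (550,90) and (516,330), divider at (380,97). Computing positions.

```bash
python3 -c "
from h import *
import pickle
i=pickle.load(open('w19.pkl','rb'))
P=ray('wrist',[(250,98),(550,90),(516,330)],9,i)[:,:2];print(P.round(1),(P[0]+P[2])/2,np.hypot(*(P[1]-P[0])),np.hypot(*(P[2]-P[1])),np.degrees(np.arctan2(*(P[1]-P[0])[::-1])))
Q=ray('wrist',[(320,168),(310,408)],98,i)[:,:2];print(Q,Q.mean(0))"
python3 -m crank '[{"travel":[0.28,0.04,0.3],"turn":-0.22},{"travel":[0,0,0.35],"turn":0},{"travel":[0,0,0.35],"turn":0},{"travel":[0,0,0.15],"turn":0},{"travel":[0,0,0],"turn":0}]'
python3 -c "
from h import *
tl();plan(515.5,312.5,24,87.6)"
```

```text
[[474.6 404. ]
 [671.9 395.1]
 [665.1 220.5]] [569.8592468  312.23053344] 197.52352356670534 174.7307743805338 -2.5717857985477477
[[522.60781298 360.17896713]
 [509.22109512 230.07560733]] [515.91445405 295.12728723]
t: 29.0
ee_pos: [519.8, 305.4, 48.8]
orientation: [-2.237, -2.135, 0.024]
ft_force: [-0.2, -0.3, 0.4]
width: 13.1
toolz world [-0.046  0.025 -0.999] q [0.49 0.66 1.75 0.06 0.75 0.49]
t 29.0 at [519.8 305.4  48.8] a0 87.3 w 13.1 tilt [ 0.023 -0.047 -0.999]
shift units [ 0.13 -0.07  0.5 ] mm [ 6.3 -3.4 25.1]
turn units -0.05
shift units after the turn [ 0.13 -0.07  0.5 ]
```

```bash
python3 -m crank '[{"travel":[0.14,-0.07,0.2],"turn":0},{"travel":[0,0,0.2],"turn":0},{"travel":[0,0,0.1],"turn":0},{"travel":[0,0,0],"turn":0}]'
python3 -c "
from h import *
tl();plan(515.5,312.5,23,87.6)"
```

```text
t: 29.4
ee_pos: [516.9, 312.9, 23.4]
orientation: [-2.239, -2.133, 0.021]
ft_force: [-0.0, -0.2, -0.6]
width: 13.0
toolz world [-0.043  0.026 -0.999] q [0.5  0.71 1.75 0.07 0.71 0.5 ]
t 29.4 at [516.9 312.9  23.4] a0 87.2 w 13.0 tilt [ 0.024 -0.045 -0.999]
shift units [-0.01 -0.03  0.01] mm [-0.5 -1.3  0.4]
turn units -0.07
shift units after the turn [-0.01 -0.03  0.01]
```

```bash
python3 -m crank '[{"travel":[0,0,0],"turn":0},{"travel":[0,0,0],"turn":0},{"travel":[0,0,0],"turn":0},{"travel":[0,0,0],"turn":0}]' -0.15
python3 -m crank '[{"travel":[0,0,-0.4],"turn":0},{"travel":[0,0,-0.9],"turn":0},{"travel":[0,0,-0.9],"turn":0},{"travel":[0,0,-0.6],"turn":0},{"travel":[0,0,0],"turn":0}]'
python3 -c "
from h import *
tl();plan(630,-95,190,180)
cv2.imwrite('pics/w20.png',imaging.get_image('wrist'))"
```

```text
t: 29.8
ee_pos: [517.4, 313.3, 24.3]
orientation: [-2.239, -2.134, 0.019]
ft_force: [0.2, 0.5, -0.1]
width: 36.9
t: 30.3
ee_pos: [522.9, 309.2, 168.6]
orientation: [-2.239, -2.134, 0.023]
ft_force: [0.9, -0.8, 0.3]
width: 37.4
toolz world [-0.044  0.025 -0.999] q [0.49 0.5  1.7  0.05 0.97 0.51]
t 30.3 at [522.9 309.2 168.6] a0 87.2 w 37.4 tilt [ 0.023 -0.045 -0.999]
shift units [-7.96  2.5  -0.73] mm [-398.   125.   -36.3]
turn units -16.19
shift units after the turn [-2.11 -8.07 -0.73]
```

View pics/w20.png

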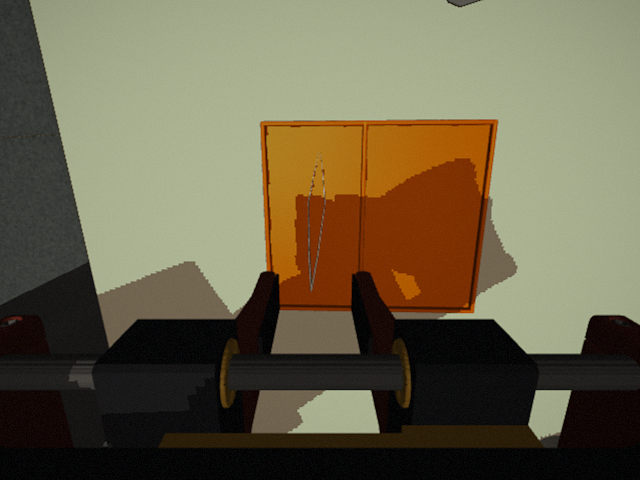

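The tweezers lie in the orange lane, (320,158)–(312,291), clear of the rims. Now turning for the timer (a≈5°, jaws across its 66 mm) and moving over it.

```bash
python3 -m crank '[{"travel":[0,0,0],"turn":0.95},{"travel":[0,0,0],"turn":0.95},{"travel":[0,0,0],"turn":0.95},{"travel":[0,0,0],"turn":0.95},{"travel":[0,0,0],"turn":0.95},{"travel":[0,0,0],"turn":0.95},{"travel":[0,0,0],"turn":0.95},{"travel":[0,0,0],"turn":0.95},{"travel":[0,0,0],"turn":0.95},{"travel":[0,0,0],"turn":0.95},{"travel":[0,0,0],"turn":0.95},{"travel":[0,0,0],"turn":0.95},{"travel":[0,0,0],"turn":0.95},{"travel":[0,0,0],"turn":0.95},{"travel":[0,0,0],"turn":0.95},{"travel":[0,0,0],"turn":0}]' 1
python3 -c "
from h import *
tl();plan(620,-95,190,5)"
```

```text
t: 31.95
ee_pos: [505.4, 300.7, 137.5]
orientation: [-3.134, -0.061, 0.134]
ft_force: [-0.2, -0.0, 0.0]
width: 87.9
toolz world [-0.085  0.003 -0.996] q [0.5  0.53 1.73 0.05 0.95 1.99]
t 31.95 at [505.4 300.7 137.5] a0 2.2 w 87.9 tilt [-0.085 -0.006 -0.996]
shift units [ 1.89  7.99 -1.26] mm [ 94.3 399.5 -63.2]
turn units -0.48
shift units after the turn [ 1.5   8.07 -1.26]
```

```bash
python3 -m crank '[{"travel":[-0.3,0.6,-0.6],"turn":0},{"travel":[-0.3,0.8,-0.4],"turn":0},{"travel":[-0.3,0.8,-0.2],"turn":0},{"travel":[-0.3,0.9,0],"turn":0},{"travel":[0,0.9,0],"turn":0},{"travel":[0,0.9,0],"turn":0},{"travel":[0,0.9,0],"turn":0},{"travel":[0,0.9,0],"turn":0},{"travel":[0,0.9,0],"turn":0},{"travel":[0,0,0],"turn":0}]'
python3 -c "
from h import *
tl();plan(600,-95,190,5)"
```

```text
t: 32.95
ee_pos: [463.5, -94.6, 192.3]
orientation: [-3.133, -0.116, 0.156]
ft_force: [-0.4, -0.2, 0.2]
width: 87.9
toolz world [-0.099 -0.001 -0.995] q [-0.21  0.31  1.94 -0.03  0.99  1.3 ]
t 32.95 at [463.5 -94.6 192.3] a0 4.2 w 87.9 tilt [-0.099 -0.006 -0.995]
shift units [ 2.71  0.21 -0.23] mm [135.6  10.5 -11.3]
turn units -0.13
shift units after the turn [ 2.71  0.24 -0.23]
```

Now slow outward strokes along tool +x to remove the tilt, which also bring me toward the timer.

```bash
python3 -m crank '[{"travel":[0.3,0.02,0],"turn":0},{"travel":[0.3,0,0],"turn":0},{"travel":[0.3,0,0],"turn":0},{"travel":[0.3,0,0],"turn":0},{"travel":[0.3,0,0],"turn":0},{"travel":[0.3,0,0],"turn":0},{"travel":[0.3,0,0],"turn":0},{"travel":[0.3,0,0],"turn":0},{"travel":[0.3,0,0],"turn":0},{"travel":[0.3,0,0],"turn":0},{"travel":[0,0,0],"turn":0}]'
python3 -c "
from h import *
tl();plan(630,-95,190,5)"
python3 -m crank '[{"travel":[-0.8,0,0],"turn":0},{"travel":[-0.8,0,0],"turn":0},{"travel":[-0.8,0,0],"turn":0},{"travel":[0,0,0],"turn":0},{"travel":[0.3,0,0],"turn":0},{"travel":[0.3,0,0],"turn":0},{"travel":[0.3,0,0],"turn":0},{"travel":[0.3,0,0],"turn":0},{"travel":[0.3,0,0],"turn":0},{"travel":[0.3,0,0],"turn":0},{"travel":[0.3,0,0],"turn":0},{"travel":[0.3,0,0],"turn":0},{"travel":[0,0,0],"turn":0}]'
python3 -c "
from h import *
tl();plan(630,-95,190,5)"
```

```text
t: 34.05
ee_pos: [616.4, -72.0, 166.4]
orientation: [-3.124, -0.155, 0.178]
ft_force: [0.4, 0.6, 0.2]
width: 87.9
toolz world [-0.114  0.003 -0.994] q [-0.13  0.55  1.61 -0.01  1.09  1.35]
t 34.05 at [616.4 -72.  166.4] a0 5.7 w 87.9 tilt [-0.113 -0.014 -0.994]
shift units [ 0.17  0.48 -0.5 ] mm [  8.5  23.9 -25.1]
turn units 0.13
shift units after the turn [ 0.18  0.48 -0.5 ]
t: 35.35
ee_pos: [632.9, -61.1, 158.1]
orientation: [-3.122, -0.184, 0.174]
ft_force: [0.1, -0.5, 0.2]
width: 88.0
toolz world [-0.111  0.003 -0.994] q [-0.11  0.58  1.58 -0.01  1.09  1.35]
t 35.35 at [632.9 -61.1 158.1] a0 6.8 w 88.0 tilt [-0.11  -0.016 -0.994]
shift units [-0.21  0.66 -0.63] mm [-10.4  32.9 -31.5]
turn units 0.31
shift units after the turn [-0.19  0.66 -0.63]
```

```bash
python3 -m crank '[{"travel":[-0.8,0.3,0.1],"turn":0},{"travel":[-0.8,0.3,0.1],"turn":0},{"travel":[-0.8,0.2,0.1],"turn":0},{"travel":[0,0,0.3],"turn":0},{"travel":[0,0,0.3],"turn":0},{"travel":[0,0,0],"turn":0}]'
python3 -c "
from h import *
tl();plan(500,-95,120,5)"
python3 -m crank '[{"travel":[0.25,0,-0.05],"turn":0},{"travel":[0.25,0,-0.05],"turn":0},{"travel":[0.25,0,-0.05],"turn":0},{"travel":[0.25,0,-0.05],"turn":0},{"travel":[0.25,0,-0.05],"turn":0},{"travel":[0.25,0,-0.05],"turn":0},{"travel":[0.25,0,-0.05],"turn":0},{"travel":[0.25,0,-0.05],"turn":0},{"travel":[0,0,0],"turn":0}]'
python3 -c "
from h import *
tl();plan(630,-95,120,5)"
```

```text
t: 35.95
ee_pos: [516.4, -114.7, 122.2]
orientation: [-3.122, -0.192, 0.171]
ft_force: [-0.4, 0.5, 0.1]
width: 87.9
toolz world [-0.109  0.003 -0.994] q [-0.23  0.5   1.85 -0.03  0.9   1.24]
t 35.95 at [ 516.4 -114.7  122.2] a0 7.1 w 87.9 tilt [-0.108 -0.016 -0.994]
shift units [-0.27 -0.43  0.08] mm [-13.6 -21.5   4. ]
turn units 0.36
shift units after the turn [-0.29 -0.42  0.08]
t: 36.85
ee_pos: [638.8, -98.9, 138.4]
orientation: [-3.126, -0.2, 0.146]
ft_force: [-0.6, -0.8, 0.3]
width: 87.7
toolz world [-0.093  0.    -0.996] q [-0.17  0.61  1.58 -0.02  1.05  1.29]
t 36.85 at [638.8 -98.9 138.4] a0 7.4 w 87.7 tilt [-0.093 -0.012 -0.996]
shift units [-0.13 -0.09  0.38] mm [-6.5 -4.7 19.1]
turn units 0.41
shift units after the turn [-0.13 -0.09  0.38]
```

Works at lower height. A few more cycles here.

```bash
python3 -m crank '[{"travel":[-0.8,0,0.2],"turn":0},{"travel":[-0.8,0,0.2],"turn":0},{"travel":[-0.8,0,0.2],"turn":0},{"travel":[0,0,0],"turn":0},{"travel":[0.3,0,-0.07],"turn":0},{"travel":[0.3,0,-0.07],"turn":0},{"travel":[0.3,0,-0.07],"turn":0},{"travel":[0.3,0,-0.07],"turn":0},{"travel":[0.3,0,-0.07],"turn":0},{"travel":[0.3,0,-0.07],"turn":0},{"travel":[0.3,0,-0.07],"turn":0},{"travel":[0,0,0],"turn":0}]'
python3 -c "
from h import *
tl()"
python3 -m crank '[{"travel":[-0.8,0,0.2],"turn":0},{"travel":[-0.8,0,0.2],"turn":0},{"travel":[-0.8,0,0.2],"turn":0},{"travel":[0,0,0],"turn":0},{"travel":[0.3,0,-0.07],"turn":0},{"travel":[0.3,0,-0.07],"turn":0},{"travel":[0.3,0,-0.07],"turn":0},{"travel":[0.3,0,-0.07],"turn":0},{"travel":[0.3,0,-0.07],"turn":0},{"travel":[0.3,0,-0.07],"turn":0},{"travel":[0.3,0,-0.07],"turn":0},{"travel":[0,0,0],"turn":0}]'
python3 -c "
from h import *
tl();plan(630,-95,120,5)"
```

```text
t: 38.05
ee_pos: [648.4, -96.5, 143.0]
orientation: [-3.132, -0.211, 0.108]
ft_force: [1.1, -0.9, 0.5]
width: 87.9
toolz world [-0.069 -0.004 -0.998] q [-0.16  0.61  1.57 -0.02  1.03  1.29]
t: 39.25
ee_pos: [661.9, -94.1, 147.2]
orientation: [3.129, 0.22, -0.066]
ft_force: [-0.3, -0.0, -0.0]
width: 87.7
toolz world [-0.042 -0.007 -0.999] q [-0.15  0.61  1.56 -0.02  1.02  1.29]
t 39.25 at [661.9 -94.1 147.2] a0 8.0 w 87.7 tilt [-0.042  0.001 -0.999]
shift units [-0.61 -0.07  0.57] mm [-30.6  -3.7  28.5]
turn units 0.53
shift units after the turn [-0.61 -0.04  0.57]
```

```bash
python3 -m crank '[{"travel":[-0.8,0,0.2],"turn":0},{"travel":[-0.8,0,0.2],"turn":0},{"travel":[-0.8,0,0.2],"turn":0},{"travel":[-0.4,0,0],"turn":0.5},{"travel":[0,0,0],"turn":0},{"travel":[0.3,0,-0.06],"turn":0},{"travel":[0.3,0,-0.06],"turn":0},{"travel":[0.3,0,-0.06],"turn":0},{"travel":[0.3,0,-0.06],"turn":0},{"travel":[0.3,0,-0.06],"turn":0},{"travel":[0.3,0,-0.06],"turn":0},{"travel":[0.3,0,-0.06],"turn":0},{"travel":[0,0,0],"turn":0}]'
python3 -c "
from h import *
tl();plan(630,-95,120,5)
import pickle
i=imaging.camera_info('wrist');pickle.dump(i,open('w21.pkl','wb'))
cv2.imwrite('pics/w21.png',imaging.get_image('wrist'))"
```

```text
t: 40.55
ee_pos: [650.9, -101.0, 146.0]
orientation: [3.128, 0.161, -0.029]
ft_force: [0.7, -0.5, -0.1]
width: 87.8
toolz world [-0.018 -0.01  -1.   ] q [-0.17  0.59  1.6  -0.02  0.97  1.31]
t 40.55 at [ 650.9 -101.   146. ] a0 5.9 w 87.8 tilt [-0.019  0.009 -1.   ]
shift units [-0.39 -0.17  0.53] mm [-19.7  -8.3  26.3]
turn units 0.16
shift units after the turn [-0.4  -0.16  0.53]
```

View pics/w21.png

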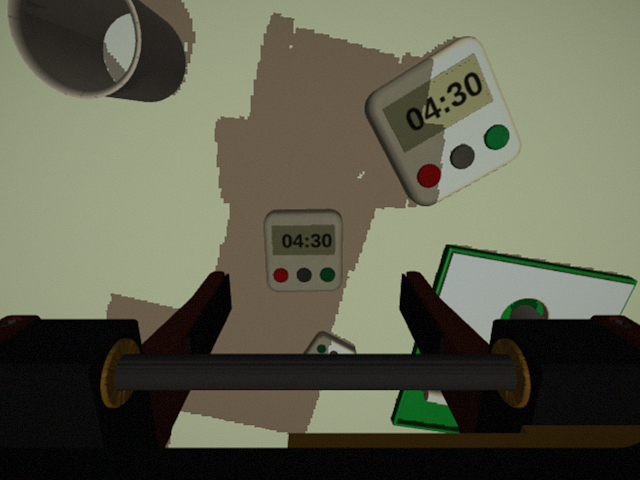

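Tilt is down to about 1°. The middle timer at (265..342, 210..291) lies square to the jaws.

```bash
python3 -c "
from h import *
import pickle
i=pickle.load(open('w21.pkl','rb'))
T=ray('wrist',[(266,212),(341,210),(342,290),(269,291)],14,i)[:,:2];print(T.round(1),rect(T),T.mean(0))"
```

```text
[[ 661.9  -60. ]
 [ 669.7 -121.3]
 [ 597.6 -131.3]
 [ 590.4  -66.9]] (array([630.1, -95. ]), 64.8, -83.5, 72.8, 6.5) [629.90546304 -94.88175591]
```

```bash
python3 -m crank '[{"travel":[-0.2,-0.08,0.2],"turn":0},{"travel":[-0.2,-0.08,0.4],"turn":0},{"travel":[0,0,0.5],"turn":0},{"travel":[0,0,0.4],"turn":0},{"travel":[0,0,0],"turn":0}]'
python3 -c "
from h import *
tl();plan(630,-95,21,6.5)
cv2.imwrite('pics/w22.png',imaging.get_image('wrist'))"
```

```text
t: 41.1
ee_pos: [621.3, -94.4, 66.5]
orientation: [3.129, 0.164, -0.036]
ft_force: [-0.7, -0.9, 0.9]
width: 87.9
toolz world [-0.023 -0.01  -1.   ] q [-0.16  0.66  1.69 -0.02  0.81  1.32]
t 41.1 at [621.3 -94.4  66.5] a0 6.0 w 87.9 tilt [-0.024  0.007 -1.   ]
shift units [0.19 0.02 0.91] mm [ 9.6  1.1 45.3]
turn units -0.09
shift units after the turn [0.19 0.02 0.91]
```

View pics/w22.png

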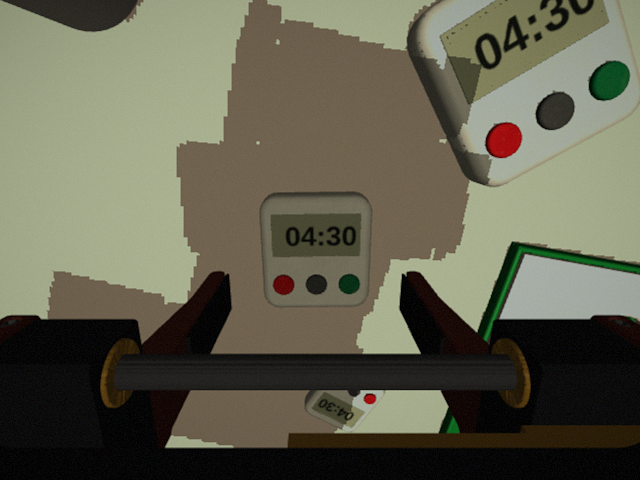

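The timer at (316,249) is centred between the fingers. Correcting x and descending.

```bash
python3 -m crank '[{"travel":[0.2,0.02,0.2],"turn":0},{"travel":[0,0,0.35],"turn":0},{"travel":[0,0,0.25],"turn":0},{"travel":[0,0,0],"turn":0}]'
python3 -c "
from h import *
tl();plan(630,-95,21,6.5)"
```

```text
t: 41.55
ee_pos: [633.3, -95.2, 26.7]
orientation: [3.128, 0.164, -0.028]
ft_force: [0.2, 0.4, 0.4]
width: 88.0
toolz world [-0.017 -0.011 -1.   ] q [-0.16  0.73  1.67 -0.02  0.75  1.32]
t 41.55 at [633.3 -95.2  26.7] a0 6.0 w 88.0 tilt [-0.018  0.009 -1.   ]
shift units [-0.06 -0.01  0.12] mm [-3.1 -0.6  5.8]
turn units -0.09
shift units after the turn [-0.06 -0.01  0.12]
```

```bash
python3 -m crank '[{"travel":[-0.06,0,0.12],"turn":0},{"travel":[0,0,0],"turn":0}]'
python3 -m crank '[{"travel":[0,0,0],"turn":0},{"travel":[0,0,0],"turn":0},{"travel":[0,0,0],"turn":0},{"travel":[0,0,0],"turn":0}]' -1
python3 -c "
from h import *
plan(630,-95,21,6.5)"
python3 -m crank '[{"travel":[0,0,-0.3],"turn":0},{"travel":[0,0,-0.5],"turn":0},{"travel":[0,0,-0.6],"turn":0},{"travel":[0,0,-0.6],"turn":0},{"travel":[0,0,0],"turn":0}]'
python3 -c "
from h import *
tl();plan(612,312,110,-2.5)
cv2.imwrite('pics/w23.png',imaging.get_image('wrist'))"
```

```text
t: 41.75
ee_pos: [629.8, -95.6, 19.9]
orientation: [3.128, 0.164, -0.029]
ft_force: [-0.3, 0.5, 0.3]
width: 87.7
t: 42.15
ee_pos: [630.4, -95.7, 21.0]
orientation: [3.127, 0.164, -0.026]
ft_force: [-0.3, -0.3, -0.6]
width: 64.7
t 42.15 at [630.4 -95.7  21. ] a0 6.0 w 64.7 tilt [-0.017  0.009 -1.   ]
shift units [-0.01 -0.01 -0.  ] mm [-0.3 -0.7 -0. ]
turn units -0.09
shift units after the turn [-0.01 -0.01 -0.  ]
t: 42.65
ee_pos: [632.1, -94.5, 127.7]
orientation: [3.127, 0.164, -0.027]
ft_force: [0.5, -0.4, -1.4]
width: 64.9
toolz world [-0.016 -0.011 -1.   ] q [-0.16  0.59  1.65 -0.02  0.92  1.32]
t 42.65 at [632.1 -94.5 127.7] a0 6.0 w 64.9 tilt [-0.018  0.009 -1.   ]
shift units [ 0.46 -8.13  0.27] mm [  22.9 -406.5   13.7]
turn units 1.48
shift units after the turn [-0.75 -8.11  0.27]
```

View pics/w23.png

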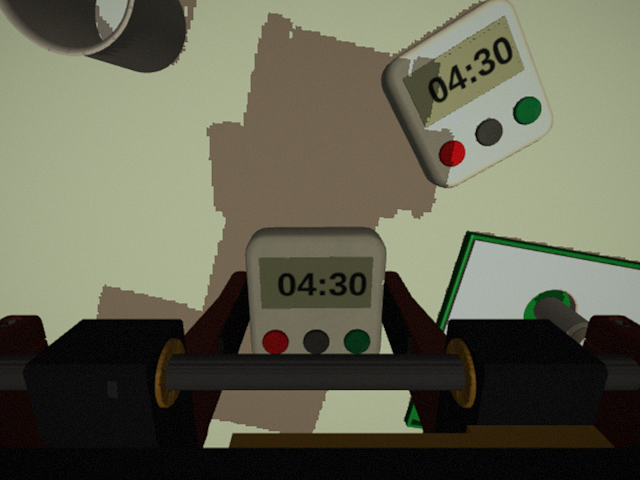

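The timer is gripped level (width 64.9, face up). Carrying it to the orange tray's wide bay.

```bash
python3 -m crank '[{"travel":[0,0,-0.3],"turn":0.75},{"travel":[0,0,-0.1],"turn":0.75},{"travel":[-0.05,-0.4,-0.05],"turn":0},{"travel":[-0.08,-0.7,-0.05],"turn":0},{"travel":[-0.08,-0.7,-0.05],"turn":0},{"travel":[-0.08,-0.7,-0.05],"turn":0},{"travel":[-0.08,-0.7,-0.05],"turn":0},{"travel":[-0.08,-0.7,-0.05],"turn":0},{"travel":[-0.08,-0.7,0],"turn":0},{"travel":[-0.08,-0.7,0],"turn":0},{"travel":[-0.08,-0.7,0],"turn":0},{"travel":[-0.08,-0.7,0],"turn":0},{"travel":[0,-0.5,0],"turn":0},{"travel":[0,0,0],"turn":0}]'
python3 -c "
from h import *
tl();plan(613.5,310,70,-2.5)
import pickle
i=imaging.camera_info('wrist');pickle.dump(i,open('w24.pkl','wb'))
cv2.imwrite('pics/w24.png',imaging.get_image('wrist'))"
```

```text
t: 44.1
ee_pos: [600.1, 278.6, 143.1]
orientation: [3.124, -0.086, -0.067]
ft_force: [-0.4, -0.1, -0.5]
width: 64.8
toolz world [-0.043 -0.014 -0.999] q [0.41 0.61 1.57 0.01 1.01 2.04]
t 44.1 at [600.1 278.6 143.1] a0 -3.2 w 64.8 tilt [-0.042  0.016 -0.999]
shift units [ 0.29 -0.67  1.44] mm [ 14.7 -33.3  72. ]
turn units -0.12
shift units after the turn [ 0.3  -0.66  1.44]
```

View pics/w24.png

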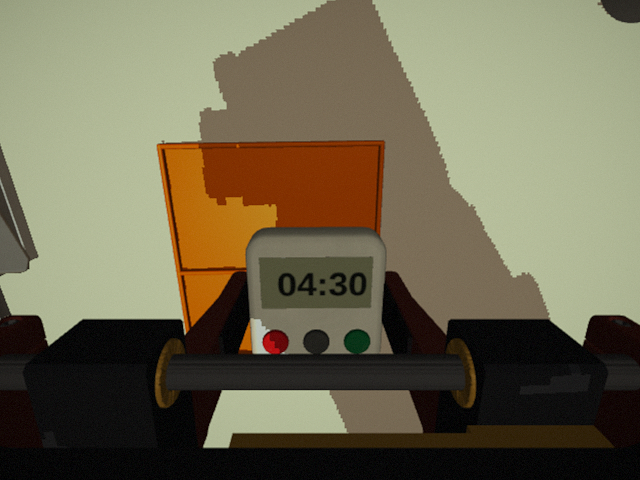

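Far rim corners at (159,144) and (384,142). Checking them and moving over the bay.

```bash
python3 -c "
from h import *
import pickle
i=pickle.load(open('w24.pkl','rb'))
print(ray('wrist',[(159,144),(384,142)],9,i).round(1))"
python3 -m crank '[{"travel":[0.14,-0.34,0.1],"turn":-0.1},{"travel":[0.16,-0.34,0.4],"turn":0},{"travel":[0,0,0.5],"turn":0},{"travel":[0,0,0.4],"turn":0},{"travel":[0,0,0],"turn":0}]'
python3 -c "
from h import *
tl();plan(613.5,310,25,-2.5)"
```

```text
[[672.9 393.7   9. ]
 [664.4 219.4   9. ]]
t: 44.65
ee_pos: [612.1, 302.8, 66.5]
orientation: [3.119, -0.076, -0.077]
ft_force: [-0.4, -0.5, -0.8]
width: 64.7
toolz world [-0.049 -0.019 -0.999] q [0.44 0.73 1.54 0.   0.92 2.06]
t 44.65 at [612.1 302.8  66.5] a0 -2.8 w 64.7 tilt [-0.049  0.022 -0.999]
shift units [ 0.06 -0.16  0.82] mm [ 3.  -8.2 41.2]
turn units -0.06
shift units after the turn [ 0.06 -0.16  0.82]
```

```bash
python3 -m crank '[{"travel":[0.05,-0.16,0.2],"turn":0},{"travel":[0,0,0.25],"turn":0},{"travel":[0,0,0.2],"turn":0},{"travel":[0,0,0],"turn":0}]'
python3 -c "
from h import *
tl();plan(613.5,310,25,-2.5)"
```

```text
t: 45.05
ee_pos: [614.5, 308.2, 32.5]
orientation: [3.119, -0.08, -0.076]
ft_force: [-0.7, 0.3, -0.4]
width: 64.9
toolz world [-0.049 -0.019 -0.999] q [0.45 0.79 1.53 0.   0.88 2.06]
t 45.05 at [614.5 308.2  32.5] a0 -3.0 w 64.9 tilt [-0.048  0.022 -0.999]
shift units [-0.01 -0.04  0.15] mm [-0.7 -1.9  7.5]
turn units -0.08
shift units after the turn [-0.01 -0.04  0.15]
```

```bash
python3 -m crank '[{"travel":[0,-0.03,0.1],"turn":0},{"travel":[0,0,0.05],"turn":0},{"travel":[0,0,0],"turn":0}]'
python3 -c "
from h import *
tl();plan(613.5,310,24,-2.5)
cv2.imwrite('pics/s25.png',cv2.resize(imaging.get_image('scene')[120:240,170:330],(800,600)))"
```

```text
t: 45.35
ee_pos: [614.7, 309.9, 25.2]
orientation: [3.12, -0.08, -0.074]
ft_force: [-0.1, 0.7, -0.7]
width: 65.0
toolz world [-0.048 -0.019 -0.999] q [0.45 0.8  1.53 0.01 0.87 2.07]
t 45.35 at [614.7 309.9  25.2] a0 -3.0 w 65.0 tilt [-0.047  0.021 -0.999]
shift units [-0.02 -0.    0.02] mm [-1.2 -0.1  1.2]
turn units -0.08
shift units after the turn [-0.02 -0.    0.02]
```

View pics/s25.png

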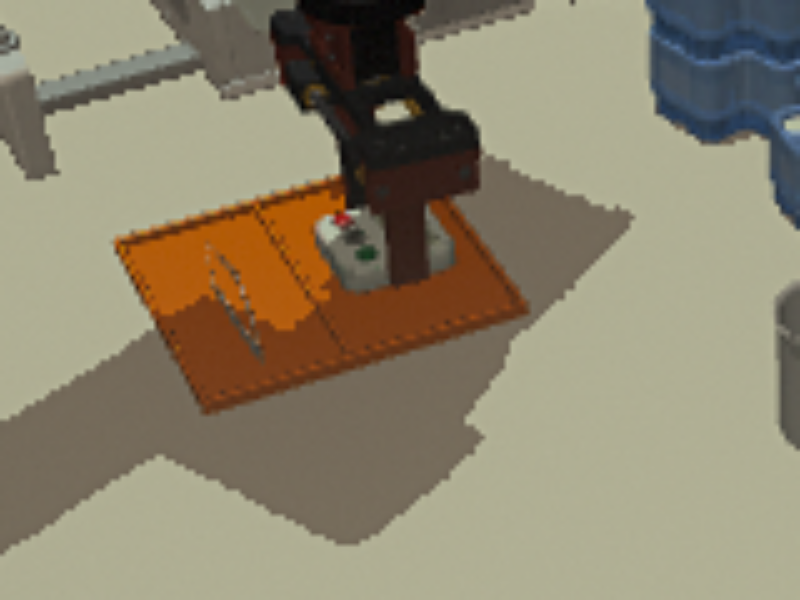

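The timer sits centrally in the bay, close to the floor. Releasing and lifting.

```bash
python3 -m crank '[{"travel":[0,0,0],"turn":0},{"travel":[0,0,0],"turn":0},{"travel":[0,0,0],"turn":0},{"travel":[0,0,0],"turn":0}]' 0.95
python3 -m crank '[{"travel":[0,0,-0.4],"turn":0},{"travel":[0,0,-0.9],"turn":0},{"travel":[0,0,-0.9],"turn":0},{"travel":[0,0,-0.9],"turn":0},{"travel":[-0.7,0,-0.3],"turn":0},{"travel":[-0.7,0,0],"turn":0},{"travel":[-0.7,0,0],"turn":0},{"travel":[0,0,0],"turn":0},{"travel":[0,0,0],"turn":0}]'
python3 - <<'E'
from h import *
tl()
a=imaging.get_image('scene');b=imaging.get_image('side');w=imaging.get_image('wrist')
cv2.imwrite('pics/f_w.png',w);cv2.imwrite('pics/f_scene.png',a)
cv2.imwrite('pics/f_crop.png',cv2.resize(np.hstack([a[140:220,180:300],a[280:380,265:390][10:90,:120]]),(798,266),interpolation=2))
cv2.imwrite('pics/f_side.png',cv2.resize(b[190:390,230:430],(600,600),interpolation=2))
E
```

```text
t: 45.8
ee_pos: [615.8, 310.5, 27.0]
orientation: [3.121, -0.08, -0.07]
ft_force: [0.4, -0.9, -0.6]
width: 85.4
t: 46.7
ee_pos: [517.0, 319.2, 210.2]
orientation: [3.124, -0.082, -0.066]
ft_force: [0.5, 0.2, 0.2]
width: 85.9
toolz world [-0.042 -0.015 -0.999] q [0.53 0.45 1.66 0.01 1.07 2.15]
```

View pics/f_w.png

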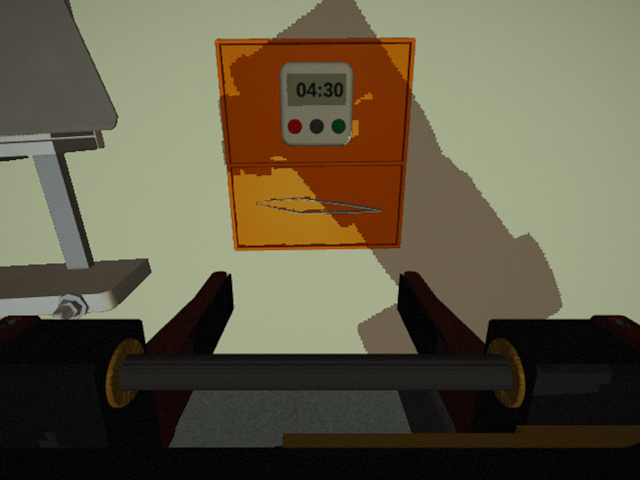

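View pics/f_scene.png

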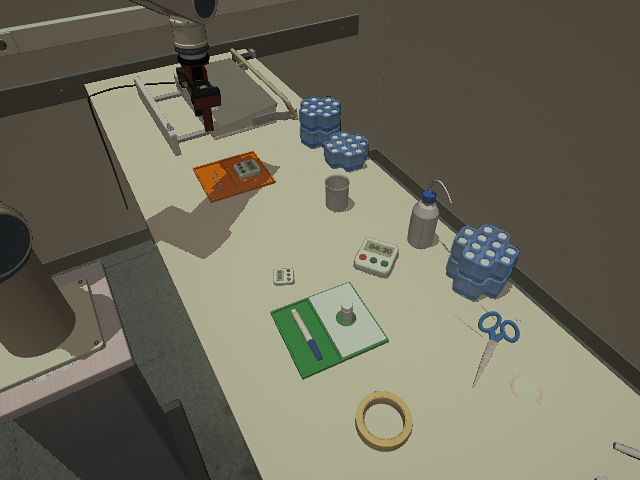

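View pics/f_side.png

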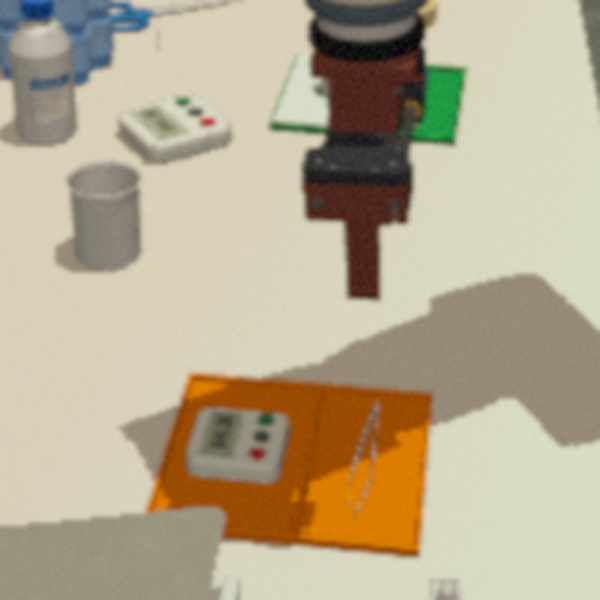

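The final views show the timer face up in the bay (wrist view, (318,104)) and the tweezers in the lane (257..381, 207). The marker (scene, (307,333)) and the upright vial in its well (346,312) are in place too. The beaker (338,193), tape roll (384,420) and the small and large timers have not moved. Handing in.

```bash
python3 -c "
from workcell import workorder
print(workorder.close_job())"
```

```text
the job is handed in; nothing more can be done
None
```

Both kits are made up, in the order asked: marker, vial, tweezers, then the middle-sized timer (measured about 73 x 65 mm). The job was handed in at about 47 s of the 120 s allowed.

- **Green tray:** the marker lies in the lane, clear of the rims, and the vial stands in the round well.
- **Orange tray:** the tweezers lie in the lane, and the timer lies face up in the wide bay, about central.
- **Left alone:** the beaker, tape roll and the other two timers look unmoved in the last scene picture.
- **Robot at the end:** the gripper was open and clear of everything, and force readings stayed near the roughly 1 N noise throughout.

**What did not go as planned:**
- The tool tilted as it moved, by up to about 6.5° with nothing held. I worked most of it out with empty strokes.
- While it was carried, the vial leaned with the tool, by up to about 3°, and then settled upright in the well.
- That the items rest flat is judged from the pictures; I did not measure their heights after placing.
- I felt no clear contact when setting the vial or timer down. Each was released within about 1 mm of the expected height.

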